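Hang the dial plate on the spring-clip hook, dial outward

TASK

Lift the dial plate out of its slotted holder and hang it by its window on the spring-clip hook of the stand, with the dial facing outward, away from the stand's post. Push it back gently against the sprung clip until it clears the hook's upturned lip, press it down until it sits fully home on the bar behind the lip, upright and square, then let go; never press hard on the stand (35 N is too much), and leave the bottle, the tube rack and the tip box where they are.

Things in the scene. Friction and masses are not known exactly. Their poses are not given: they have to be found in the camera images.
- plate_mid (a point): Centre of the dial plate: grey plastic, 10 mm thick (x), 60 mm wide (y), 125 mm tall (z), 90 to 185 g. Its x axis points out of its plain back; the dial (white disc, dark rim, ticks, pointer) is on the -x face. It stands upright in the holder, dial to either side. Hold it from above by its two side edges, 60 mm apart.
- plate_window (a point): Centre of the plate's window, 37.5 mm above the plate's centre, axes as there: a rectangular through hole 22 mm wide (y) and 26 mm high. The solid bridge above it is 12 mm high, up to the plate's top edge.
- plate: The same dial plate; origin at the centre of its underside, axes as for its centre. The dial, 49 mm across, lies 52 mm above the underside and stands out 3 mm at most.
- holder: Fixed white plastic block 60 x 100 x 35 mm (x, y, z), origin at the centre of its underside. A slot 14 mm (x) by 66 mm (y), 27 mm deep, open at the top, holds the plate's lower edge; the plate may be stood back in it to be regrasped.
- stand: Fixed hook stand: grey foot 110 x 110 x 12 mm centred 10 mm to +x, aluminium post 24 x 30 mm, 175 mm tall; origin on the table under the post's centre. The hook points outward along the stand's -x axis. When the plate hangs fully home, its top is 12 mm above the bar's top and its centre 114.5 mm above the table.
- post_mark (a point): Point on the post's centre line at the height of the bar's top, 165 mm above the table; axes as the stand's. The steel bar (14 mm wide, 6 mm thick) runs out along -x to an upturned lip 14 mm wide, 5 mm thick, 12 mm high above the bar. The bar's setting in the post is not measured: the lip's inner face may be 36 to 76 mm out from here, so find it by feel.
- post_top (a point): Centre of the post's top, 175 mm above the table. In front of the post a sprung steel clip, 40 mm wide, 1 to 16 mm above the bar's top, rests 4 mm from the lip's inner face: the 10 mm plate goes in only with the clip pushed postward over 6 mm; hard stop at 11 mm. Spring 4.5 N at rest, 6.3 N at 6 mm, 7.8 N at 11 mm. Friction from its pinch keeps the plate from dropping home by its own weight.
- reagent: Clear bottle with blue cap, 60 mm across, 120 mm tall, standing by; leave alone. Origin at its underside.
- tuberack: Yellow tube rack 90 x 130 x 30 mm; leave alone. Origin at its underside.
- tipbox: White tip box with blue lid, 87 x 122 x 68 mm; leave alone. Origin at its underside.
Things that resemble listed ones, but are neither listed nor needed, are in the scene too. There is more than one size of the stand; the job needs the smaller. Leave any purple look-alike of the plate alone.

How it is judged:
By the outcome, as a careful person would: the job done as asked, in the order asked, and still so for the second after the job is handed in, with the robot touching nothing.
It also fails if it takes over 61 s, if anything falls off the work surface, if the arm or the gripper's body presses on something with over 40 N, if the wrist force passes 120 N, or if a joint passes its speed limit or range.

ROBOT

A 6-joint arm with a two-finger parallel gripper is mounted at the origin on the work surface. World frame = base frame: x ahead of the robot, y to its left, z up, the work surface at z = 0. Lengths are in m, angles in rad, forces in N, time in s.
With the tool pointing down it reaches from about 0.25 to 0.725 m from the base axis. Payload 4 kg.
Tool frame: the origin (TCP) lies on the centre line of the jaws, within the pads' length; the fingertips stand 14 mm ahead of it and the grasp point (between the pads) lies 5 mm behind it; z points along the fingers, x is the direction in which the jaws open and shut, and the axes are right-handed (so a half turn about z gives the same grasp; the last joint's range is limited). The gripper opens to 85 mm and grips with 20 to 120 N. Pads are 22 mm wide; open, the fingers measure 114 mm over their backs; the gripper's body (76 mm by 85 mm) begins 54 mm behind the grasp point. The pads swing forward as they close: fully open they stand 13 mm farther back than shut.
Start: joints at [-1.257, 0.241, 0.005, 1.335, 0, 1.571], TCP at [0.154, -0.476, 0.215] pointing down, gripper open.
Joint ranges: [-2.72, 2.72], [-1.05, 1.87], [-1.09, 1.28], [-1.99, 2.15], [-1.42, 1.44], [-3.14, 3.14]. Speed limits (rad/s): [2.79, 2.79, 3.14, 3.14, 3.14, 3.14].

INTERFACE

Orientations are given as a unit quaternion [x, y, z, w].
In Python, from workcell import get_obs, optics, ticket gives the robot as it stands.
- The arm moves only by the shell command python3 -m inch 'ROWS'. ROWS is JSON, a list that holds one entry, the list of rows, each a list of 5 numbers: the finger opening in cm, from 0 to 8.54, then the shift along the tool's x, y, z in cm, then the turn about the tool's z in degrees. In form: [[[fingers, dx, dy, dz, roll], ...]]. A call has exactly 5 rows; each row is the pose to reach, as a shift and turn from the pose measured when the call began, along the tool's axes at that moment; what a row does not reach only later rows make up. A row lasts 1/8 s, in which the tool goes at most 62.5 mm and 10.7 degrees, less where a joint would pass 70% of its speed; a pose out of reach is approached as far as the arm can. A call with a gripper value outside its range is refused whole. The fingers move at their own pace and stop on an object; the grip force is fixed at half the most. Time passes only in rows, so rows that repeat a pose let the fingers close, or fill a call up. It gives the time, the measured TCP pose, the force and the opening at its end, in the units of the state.
- get_obs(): the state, without advancing time (a new reading comes with each control period).
- optics.camera(name): name is "scene" or "top"; returns (picture, depth): 420x560x3 uint8, red, green, blue; 420x560 float32, m along the optical axis (not along the pixel's ray), 0 where there is no reading.
- optics.camera_info(name): a dict with "vfov" (degrees; the focal length in pixels is half the picture's height over the tangent of half this angle, whatever the lens; pixels are square), "cx", "cy" (the principal point, pixels), "k1" (the pictures are not rectified: a ray, as slopes to the right and down, at radius r is drawn at 1 + k1 r^2 times it, then the intrinsics apply), "R" (3x3) and "t" (3): a world point X has camera coordinates R X + t. Camera axes: x right, y down, z forward; pixel columns grow to the right and rows downward; lengths in m; the calibration is good to about 2 mm. A picture is of the moment at which its call begins. camera_info takes no time and is no camera call.
- ticket.job_done(): hands the job in, once; it reports no verdict.
The state is a dict: "clock": time; "joint_pos": joint angles; "joint_vel": joint speeds; "tau": joint torques, N m; "eef_pos": TCP position; "tool_rot": TCP orientation; "ft_force": force on the tool from outside, world axes, zero at the start; "ft_torque": the same for the moment, N m; "grip_width": finger opening in m.
Only numpy, scipy, OpenCV 4.12 (cv2) and the standard library are available. Lean on these libraries where they do the work, as an engineer would, in place of code of your own. Each camera call takes 0.05 s, during which the arm holds its last target.

## Working session

There is one attempt and no reset: what is moved stays moved. The work goes in short steps, Python scripts to look and compute and a shell command to move; the robot and the scene stay as the last step left them, time stands still between calls to the robot, and variables do not carry over. Pictures are saved under pics/ and viewed, and the job is handed in when it is done.

```bash
ls; mkdir -p pics
cat > h.py <<'E'
import numpy as np,cv2
from workcell import get_obs, optics
def shot(n,tag):
    p,d=optics.camera(n); cv2.imwrite(f'pics/{tag}.png',p[:,:,::-1]); np.savez(f'pics/{tag}.npz',p=p,d=d); return p,d
def crop(tag,x0,y0,x1,y1,s,out):
    p=np.load(f'pics/{tag}.npz')['p'][y0:y1,x0:x1,::-1]
    cv2.imwrite(f'pics/{out}.png',cv2.resize(p,None,fx=s,fy=s,interpolation=cv2.INTER_CUBIC))
def cam(n):
    c=optics.camera_info(n); f=210/np.tan(np.radians(c['vfov'])/2); return c,f,np.array(c['R']),np.array(c['t'])
def ray(n,u,v):
    c,f,R,t=cam(n)
    xd=np.array([(u-c['cx'])/f,(v-c['cy'])/f]); x=xd.copy()
    for _ in range(30): x=xd/(1+c['k1']*(x@x))
    return R,t,np.array([x[0],x[1],1.])
def pt(n,u,v,depth):
    R,t,r=ray(n,u,v); return R.T@(r*depth-t)
def ptz(n,u,v,z):
    R,t,r=ray(n,u,v); o=-R.T@t; d=R.T@r; return o+d*(z-o[2])/d[2]
def proj(n,X):
    c,f,R,t=cam(n); q=R@np.array(X)+t; x=q[:2]/q[2]; x=x*(1+c['k1']*(x@x)); return x*f+[c['cx'],c['cy']]
def cloud(n,d):
    c,f,R,t=cam(n); v,u=np.mgrid[0:420,0:560]
    xd=np.stack([(u-c['cx'])/f,(v-c['cy'])/f],-1); x=xd.copy()
    for _ in range(30): x=xd/(1+c['k1']*(x**2).sum(-1,keepdims=True))
    P=np.concatenate([x,np.ones(x.shape[:2]+(1,))],-1)*d[...,None]
    W=(P-t)@R; W[d==0]=np.nan; return W
E
python3 - <<'E'
from h import *
shot('scene','s0');shot('top','t0')
for n in('scene','top'):
    c,f,R,t=cam(n);print(n,c['cx'],c['cy'],c['k1'],f,-R.T@t,R.round(3).tolist())
o=get_obs();print({k:np.round(v,4).tolist() for k,v in o.items()})
E
```

```text
pics
scene 281.12624987647257 201.97169354148664 -0.1428971466339217 465.88733352776364 [1.11129586 0.58255979 1.28133485] [[-0.74, 0.672, 0.01], [0.546, 0.61, -0.575], [-0.392, -0.42, -0.818]]
top 277.2556521057023 207.14702786539948 -0.0008634273617226344 480.1145483793201 [0.27489217 0.00801655 1.3608997 ] [[-0.05, -0.999, -0.0], [-0.977, 0.049, -0.209], [0.209, -0.01, -0.978]]
{'clock': 0.1, 'joint_pos': [-1.257, 0.2413, 0.0039, 1.3352, 0.0, 1.5708], 'joint_vel': [-0.001, -0.0031, 0.0019, 0.0018, 0.0005, -0.0004], 'tau': [-0.0007, -37.3137, 25.3011, 0.0109, 0.0, -0.0], 'eef_pos': [0.1542, -0.475, 0.2142], 'tool_rot': [0.8089, -0.5879, -0.0008, -0.0006], 'ft_force': [-0.1816, 0.2348, -0.6289], 'ft_torque': [0.0206, 0.0139, -0.0207], 'grip_width': 0.0854}
```

View pics/s0.png

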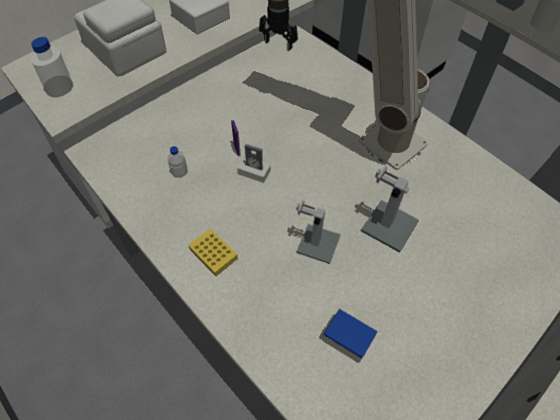

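View pics/t0.png

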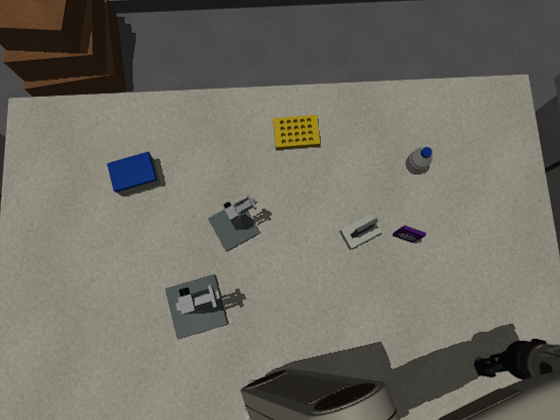

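Scene view: smaller stand at (318,235), larger at (390,215), holder with the plate at (254,160), purple look-alike at (236,138). Top view: small stand (235,222), holder (361,231).

Run:
```python
from h import *
crop('s0',220,110,290,190,8,'c1')
crop('s0',280,190,350,270,8,'c2')
crop('t0',330,200,430,260,7,'c3')
crop('t0',195,180,285,260,7,'c4')
```

```text
(no output)
```

View pics/c1.png

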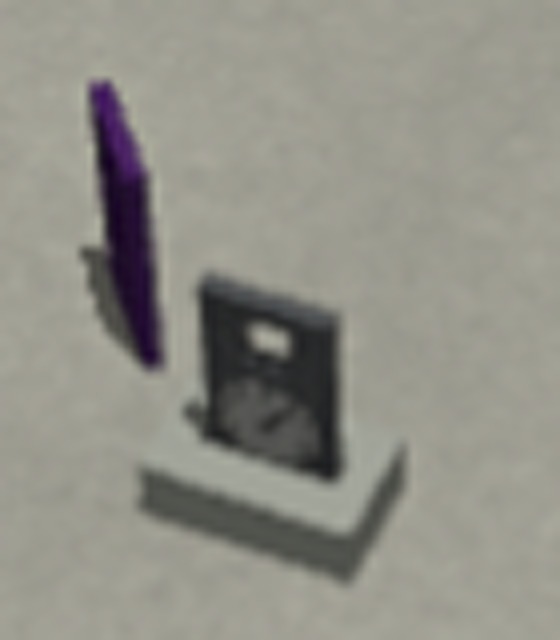

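View pics/c2.png

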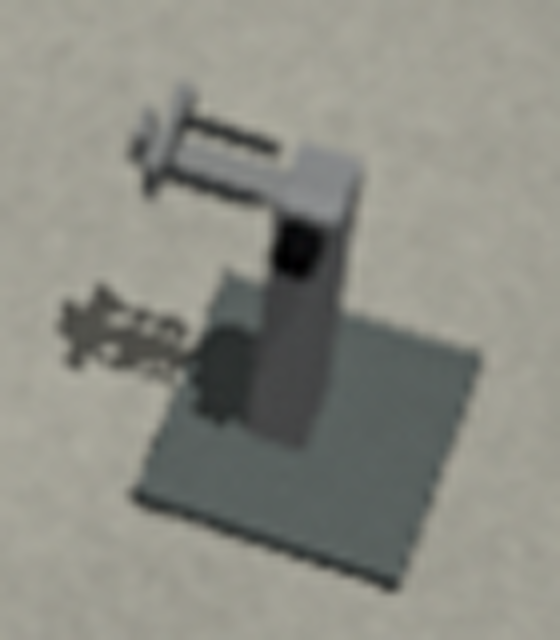

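View pics/c3.png

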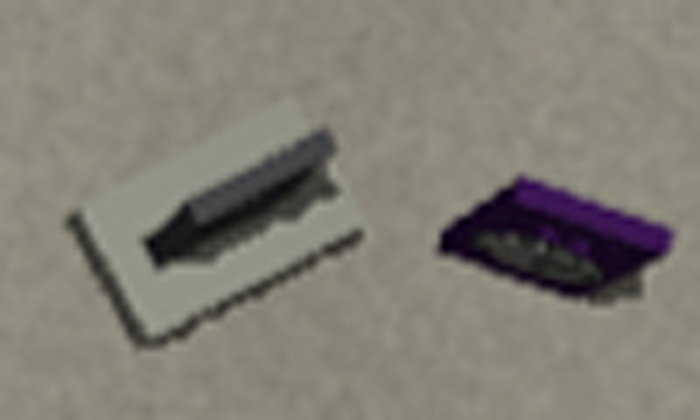

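View pics/c4.png

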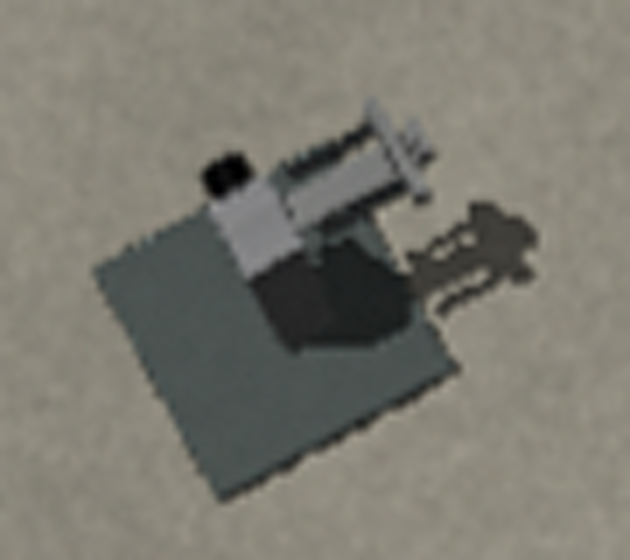

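Crops show the dial faces the scene camera's side (c1, 268,415), plate top edge runs in c3 from (190,215) to (333,140); stand's hook points right-up in the top view, post top about (257,228) in c4, foot corners (95,270),(222,500),(460,370).

Run:
```python
from h import *
def T(z,n,x0,y0,s,pts):
    for a in pts:
        u,v=x0+(a[0]+.5)/s-.5,y0+(a[1]+.5)/s-.5
        print(n,a,ptz(n,u,v,z).round(4)[:2])
print('foot');T(.012,'top',195,180,7,[(95,270),(222,500),(460,370)])
T(.012,'scene',280,190,8,[(133,490),(395,582),(482,355),(228,270)])
print('posttop');T(.175,'top',195,180,7,[(208,205),(258,180),(303,243),(250,278)])
T(.175,'scene',280,190,8,[(300,145),(362,157),(343,222),(275,205)])
print('plate top');T(.133,'top',330,200,7,[(185,203),(327,128),(337,152),(192,224)])
T(.133,'scene',220,110,8,[(207,272),(340,312),(335,322),(203,285)])
print('holder top');T(.035,'top',330,200,7,[(72,215),(147,345),(363,232),(292,98)])
T(.035,'scene',220,110,8,[(140,465),(350,530),(405,440)])
print('lip');T(.177,'top',195,180,7,[(368,105),(425,195),(432,155),(412,130),(400,145)])
for n,tag,(u0,v0,u1,v1) in (('top','t0',(355,212,380,235)),('scene','s0',(243,143,265,150)),('top','t0',(222,205,240,222)),('scene','s0',(313,207,326,218))):
    W=cloud(n,np.load(f'pics/{tag}.npz')['d'])[v0:v1,u0:u1].reshape(-1,3)
    zt=.125 if 't0' and W[:,2].max()<.15 else .17
    W=W[W[:,2]>(.12 if np.nanmax(W[:,2])<.15 else .168)]
    print(n,len(W),np.nanmedian(W,0).round(4),W.min(0).round(4),W.max(0).round(4))
```

```text
foot
top (95, 270) [0.5409 0.1928]
top (222, 500) [0.444  0.1437]
top (460, 370) [0.4921 0.0457]
scene (133, 490) [0.5925 0.0991]
scene (395, 582) [0.5455 0.1958]
scene (482, 355) [0.447  0.1478]
scene (228, 270) [0.4945 0.051 ]
posttop
top (208, 205) [0.5305 0.1293]
top (258, 180) [0.5388 0.111 ]
top (303, 243) [0.5148 0.0956]
top (250, 278) [0.503 0.115]
scene (300, 145) [0.5172 0.0983]
scene (362, 157) [0.5042 0.117 ]
scene (343, 222) [0.5292 0.1321]
scene (275, 205) [0.5421 0.1108]
plate top
top (185, 203) [ 0.4701 -0.2057]
top (327, 128) [ 0.4956 -0.2609]
top (337, 152) [ 0.4864 -0.2637]
top (192, 224) [ 0.4622 -0.2077]
scene (207, 272) [ 0.4899 -0.2611]
scene (340, 312) [ 0.4633 -0.2076]
scene (335, 322) [ 0.4684 -0.2049]
scene (203, 285) [ 0.4957 -0.2567]
holder top
top (72, 215) [ 0.4832 -0.1773]
top (147, 345) [ 0.4297 -0.2029]
top (363, 232) [ 0.4705 -0.2927]
top (292, 98) [ 0.5262 -0.2694]
scene (140, 465) [ 0.5298 -0.2661]
scene (350, 530) [ 0.4857 -0.1787]
scene (405, 440) [ 0.4354 -0.2003]
lip
top (368, 105) [0.5642 0.0702]
top (425, 195) [0.5298 0.0509]
top (432, 155) [0.5444 0.0478]
top (412, 130) [0.5541 0.0547]
top (400, 145) [0.5487 0.0592]
top 97 [ 0.4779 -0.2344  0.1326] [ 0.4616 -0.2645  0.1201] [ 0.4935 -0.2078  0.1376]
scene 55 [ 0.486  -0.2385  0.13  ] [ 0.4629 -0.2584  0.1219] [ 0.4984 -0.2086  0.136 ]
top 131 [0.5225 0.1125 0.1734] [0.5038 0.0948 0.1682] [0.5411 0.128  0.1789]
scene 93 [0.5232 0.1141 0.1745] [0.5035 0.0876 0.1681] [0.5408 0.1309 0.1794]
```

```bash
cat >> h.py <<'E'
def st(target=None,head=None):
    o=get_obs(); p=np.array(o['eef_pos']); 
    from scipy.spatial.transform import Rotation as Ro
    R=Ro.from_quat(o['tool_rot']).as_matrix(); h=np.degrees(np.arctan2(R[1,0],R[0,0]))
    print('t',o['clock'],'p',p.round(4),'head',h.round(2),'tilt',R[:,2].round(4),'F',np.round(o['ft_force'],1),'M',np.round(o['ft_torque'],2),'w',round(o['grip_width'],4),'j6',np.round(o['joint_pos'],2))
    if target is not None:
        d=R.T@(np.array(target)-p)*100; print('shift cm',d.round(2), 'roll',None if head is None else round((h-head+180)%360-180,2))
    return p,h
def stand(p,h=None):
    # stand frame coords of TCP: out along hook, side
    H=np.radians(-63.9); c=np.array([.5225,.1133]); d=p[:2]-c
    print('hook out mm',1e3*d@[np.cos(H),np.sin(H)],'side',1e3*d@[-np.sin(H),np.cos(H)])
def hookpt(out,side,z):
    H=np.radians(-63.9); c=np.array([.5225,.1133])
    return np.r_[c+out*np.array([np.cos(H),np.sin(H)])+side*np.array([-np.sin(H),np.cos(H)]),z]
E
python3 -c "
from h import *
st([.316,-.354,.215],20)"
```

```text
t 0.1 p [ 0.1542 -0.475   0.2142] head -72.02 tilt [-6.0e-04  1.8e-03 -1.0e+00] F [-0.2  0.2 -0.6] M [ 0.02  0.01 -0.02] w 0.0854 j6 [-1.26  0.24  0.    1.34  0.    1.57]
shift cm [ -6.51 -19.13  -0.07] roll -92.02
```

```bash
python3 -m inch '[[[8.5,-1.3,-3.8,-0.3,-10],[8.5,-2.6,-7.7,-0.6,-20],[8.5,-3.9,-11.5,-1,-30],[8.5,-5.2,-15.3,-1,-40],[8.5,-6.5,-19.1,-1,-50]]]'; python3 -c "
from h import *
st([.479,-.2335,.2],115.4)"
```

```text
clock: 0.72
eef_pos: [0.3165, -0.3532, 0.224]
tool_rot: [0.982, -0.188, -0.001, -0.001]
ft_force: [0.7, -0.2, -0.1]
grip_width: 0.0846
t 0.725 p [ 0.3165 -0.3532  0.224 ] head -21.7 tilt [-0.0011  0.0023 -1.    ] F [ 0.7 -0.2 -0.1] M [-0.01 -0.02  0.02] w 0.0846 j6 [-0.84  0.19 -0.04  1.35  0.    1.11]
shift cm [ 10.68 -17.12   2.41] roll -137.1
```

```bash
python3 -m inch '[[[8.5,2.1,-3.4,0,-10],[8.5,4.2,-6.8,0,-20],[8.5,6.4,-10.3,0,-30],[8.5,8.5,-13.7,0,-40],[8.5,10.7,-17.1,0,-50]]]'; python3 -m inch '[[[8.5,0,0,0,-10.5],[8.5,0,0,0,-21],[8.5,0,0,0,-31.5],[8.5,0,0,0,-42],[8.5,0,0,0,-52]]]'; python3 -c "
from h import *
st([.479,-.2335,.2],115.4)"
```

```text
clock: 1.35
eef_pos: [0.4798, -0.2328, 0.2236]
tool_rot: [0.969, 0.247, -0.001, -0.002]
ft_force: [1.2, 0.1, -0.2]
grip_width: 0.085
clock: 1.98
eef_pos: [0.4795, -0.2326, 0.223]
tool_rot: [0.761, 0.649, -0.0, -0.002]
ft_force: [-1.3, -0.9, 0.2]
grip_width: 0.085
t 1.975 p [ 0.4795 -0.2326  0.223 ] head 80.97 tilt [-0.0032  0.0032 -1.    ] F [-1.3 -0.9  0.2] M [ 0.04 -0.05  0.  ] w 0.085 j6 [-0.45  0.31  0.12  1.38  0.   -0.3 ]
shift cm [-0.1  -0.03  2.3 ] roll -34.43
```

```bash
python3 -m inch '[[[8.5,-0.1,0,1,-10],[8.5,-0.1,0,2,-20],[8.5,-0.1,0,3,-30],[8.5,-0.1,0,3,-34.4],[8.5,-0.1,0,3,-34.4]]]'
python3 - <<'E'
from h import *
st([.479,-.2335,.105],115.4)
shot('scene','s1'); crop('s1',210,90,300,190,6,'c5')
shot('top','t1'); crop('t1',320,180,430,270,7,'c6')
E
```

```text
clock: 2.6
eef_pos: [0.4789, -0.2333, 0.1923]
tool_rot: [0.535, 0.845, 0.0, -0.003]
ft_force: [0.1, 0.8, 0.1]
grip_width: 0.0846
t 2.6 p [ 0.4789 -0.2333  0.1923] head 115.32 tilt [-0.0045  0.0039 -1.    ] F [0.1 0.8 0.1] M [ 0.04 -0.07 -0.03] w 0.0846 j6 [-0.45  0.32  0.05  1.31  0.   -0.9 ]
shift cm [-0.07  0.03  8.73] roll -0.08
```

View pics/c5.png

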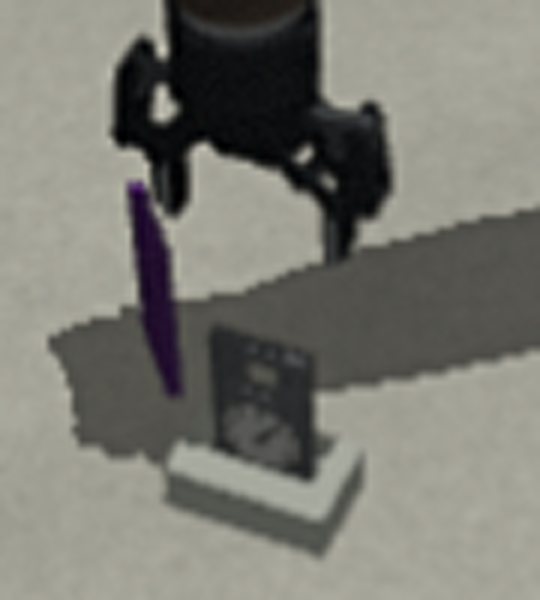

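View pics/c6.png

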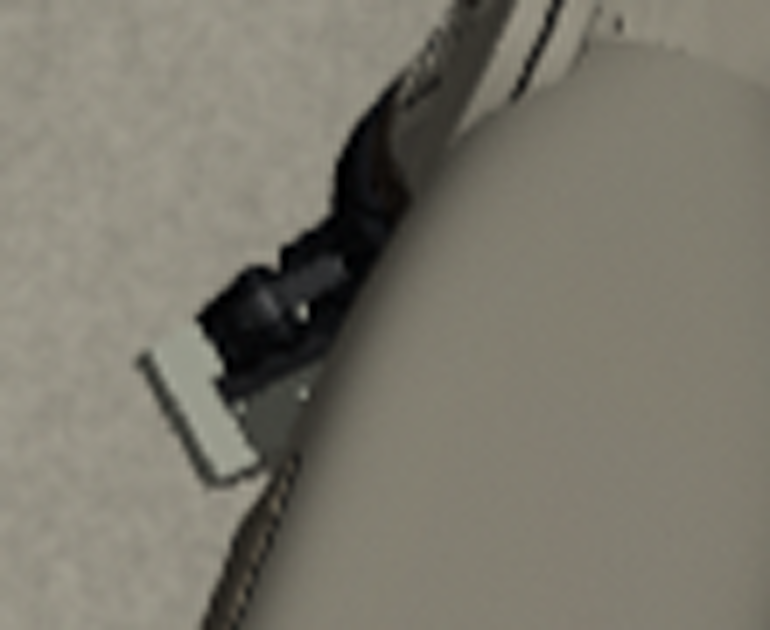

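Run:
```python
from h import *
for a in ((520,180),(672,235),(675,250),(525,200)): print(ptz('top',330+a[0]/7,200+a[1]/7,.125).round(3))
for a in ((440,250),(585,297)): print('bot',ptz('top',330+a[0]/7,200+a[1]/7,.0).round(3))
print('scene');print(ptz('scene',220+100/8,110+82/8,.125).round(3),ptz('scene',220+148/8,110+172/8,.125).round(3),ptz('scene',220+155/8,110+368/8,0).round(3))
W=cloud('top',np.load('pics/t0.npz')['d'])[222:246,388:430].reshape(-1,3);W=W[W[:,2]>.02]
print(W.min(0),W.max(0)); W=W[W[:,2]>.1];print(W.min(0),W.max(0))
```

```text
[ 0.473 -0.334  0.125]
[ 0.449 -0.388  0.125]
[ 0.443 -0.388  0.125]
[ 0.465 -0.335  0.125]
bot [ 0.465 -0.332  0.   ]
bot [ 0.443 -0.39   0.   ]
scene
[ 0.449 -0.381  0.125] [ 0.468 -0.326  0.125] [ 0.473 -0.327  0.   ]
[ 0.44206337 -0.38822229  0.02080214] [ 0.4739301  -0.32948629  0.12975241]
[ 0.44226651 -0.38822229  0.10006005] [ 0.4739301  -0.32963812  0.12975241]
```

```bash
python3 -m inch '[[[8.5,0,0,2.2,0],[8.5,0,0,4.4,0],[8.5,0,0,6.6,0],[8.5,0,0,8.7,0],[8.5,0,0,8.7,0]]]';python3 -c "
from h import *
st([.479,-.2335,.105],115.4)"
```

```text
clock: 3.32
eef_pos: [0.4774, -0.2325, 0.1042]
tool_rot: [0.535, 0.845, 0.0, -0.004]
ft_force: [-0.3, 0.5, -0.1]
grip_width: 0.0852
t 3.325 p [ 0.4774 -0.2325  0.1042] head 115.26 tilt [-0.0072  0.0052 -1.    ] F [-0.3  0.5 -0.1] M [ 0.    0.02 -0.03] w 0.0852 j6 [-0.45  0.38 -0.1   1.1   0.   -0.89]
shift cm [-0.16  0.1  -0.08] roll -0.14
```

```bash
python3 -m inch '[[[7.5,-0.1,0.1,0,0],[7,-0.1,0.1,0,0],[6.5,-0.1,0.1,0,0],[6.3,-0.1,0.1,0,0],[6.3,-0.1,0.1,0,0]]]';python3 - <<'E'
from h import *
st([.479,-.2335,.105],115.4)
shot('scene','s2'); crop('s2',215,110,285,190,8,'c7')
E
```

```text
clock: 3.95
eef_pos: [0.479, -0.2331, 0.1045]
tool_rot: [0.535, 0.845, 0.0, -0.004]
ft_force: [-0.3, -0.2, -0.5]
grip_width: 0.063
t 3.95 p [ 0.479  -0.2331  0.1045] head 115.26 tilt [-0.0066  0.0047 -1.    ] F [-0.3 -0.2 -0.5] M [-0.09  0.02 -0.02] w 0.063 j6 [-0.45  0.38 -0.09  1.1   0.   -0.89]
shift cm [-0.03 -0.02 -0.05] roll -0.14
```

View pics/c7.png

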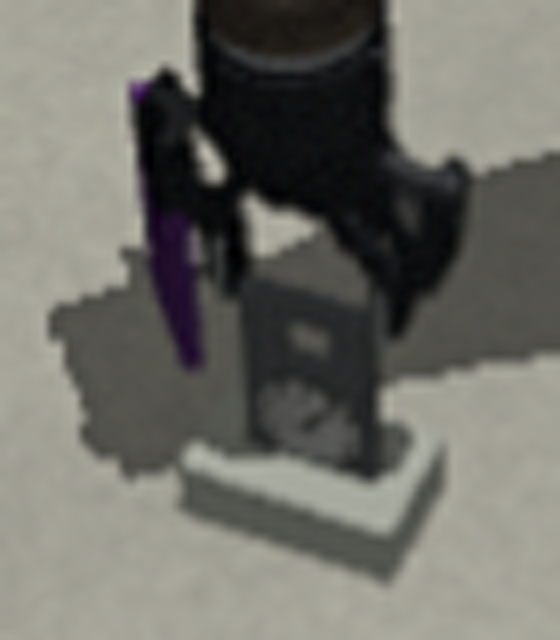

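Run:
```python
from h import *
H=np.radians(115.3);x=np.array([np.cos(H),np.sin(H),0]);c=np.array([.479,-.2331,0])
for z in (.0905,.105,.12,.133):
    for s in (-.035,.035):
        print(z,s,((proj('scene',c+s*x+[0,0,z])-[215,110])*8).round())
W=cloud('scene',np.load('pics/s2.npz')['d'])
for u,v in ((300,300),(310,400),(398,325),(390,300),(233,285)):
    print(u,v,W[110+v//8,215+u//8].round(3))
```

```text
0.0905 -0.035 [236. 336.]
0.0905 0.035 [387. 385.]
0.105 -0.035 [234. 314.]
0.105 0.035 [386. 363.]
0.12 -0.035 [232. 290.]
0.12 0.035 [386. 339.]
0.133 -0.035 [230. 269.]
0.133 0.035 [385. 318.]
300 300 [ 0.483 -0.236  0.131]
310 400 [ 0.489 -0.227  0.078]
398 325 [ 0.469 -0.191  0.144]
390 300 [ 0.471 -0.193  0.159]
233 285 [ 0.499 -0.257  0.136]
```

Run:
```python
from h import *
p=np.load('pics/s2.npz')['p'][130:175,235:275,::-1]
p=np.clip(p.astype(float)*2.2,0,255).astype(np.uint8)
cv2.imwrite('pics/c8.png',cv2.resize(p,None,fx=13,fy=13,interpolation=cv2.INTER_CUBIC))
```

```text
(no output)
```

View pics/c8.png

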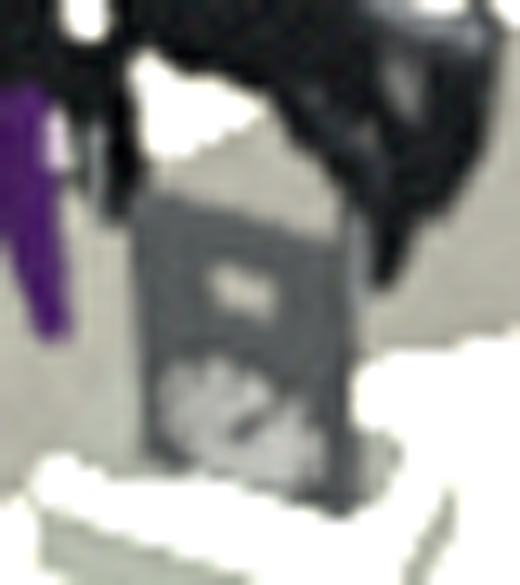

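Run:
```python
from h import *
W=cloud('scene',np.load('pics/s2.npz')['d'])
H=np.radians(115.3);x=np.array([np.cos(H),np.sin(H)]);n=np.array([np.cos(H-np.pi/2),np.sin(H-np.pi/2)]);c=np.array([.479,-.2331])
S=(W[...,:2]-c)@x; N=(W[...,:2]-c)@n
for v in range(136,160):
    r=[]
    for u in list(range(241,248))+list(range(260,270)):
        r.append('%d/%d/%d'%(S[v,u]*1e3,N[v,u]*1e3,W[v,u,2]*1e3) if W[v,u,2]>.05 else '.')
    print(v,*r)
```

```text
136 -36/11/180 -29/18/190 -24/20/194 -23/15/189 -30/-3/167 . . 23/-4/189 28/-1/194 31/-2/194 33/-5/192 36/-5/193 . . 54/9/215 59/13/221 62/13/223
137 -35/14/178 -30/17/183 -26/16/184 -29/5/172 -31/-5/160 . . 25/0/189 29/1/193 33/1/194 34/-2/191 38/-2/192 38/-10/184 53/16/217 56/13/216 59/12/216 63/16/221
138 -35/14/174 -30/16/177 -27/15/178 -33/-1/158 -29/-1/160 . . 29/7/194 33/9/198 33/3/192 36/1/190 36/-5/184 40/-4/187 . 55/12/210 59/12/211 63/15/216
139 -36/13/168 -34/10/166 -32/6/162 -29/5/163 -29/-1/155 . . 30/11/194 33/9/193 35/6/190 32/-6/177 37/-4/180 39/-7/179 43/-6/181 54/10/202 60/15/211 62/13/210
140 -36/14/164 -33/13/164 -31/10/162 -29/5/158 -31/-4/147 -33/-13/137 . 32/16/194 35/15/195 37/11/192 32/-5/173 36/-5/174 40/-4/178 41/-9/173 56/14/203 56/7/196 62/13/204
141 -41/6/149 -32/15/162 -28/15/163 -31/4/151 -30/-1/145 -29/-6/140 . 32/16/190 35/15/191 37/11/188 . 39/0/177 43/1/180 45/0/179 56/14/198 60/16/201 63/15/202
142 -39/9/148 -33/13/155 -31/10/153 -29/7/150 -32/-3/138 -29/-6/135 . 32/15/184 34/12/182 37/12/183 39/9/182 39/1/173 44/4/178 47/4/180 56/16/196 59/13/19
[... 1187 characters left out ...]
27/8/132 32/11/137 36/11/139 39/10/140 42/8/138 46/10/143 . . . .
152 . . . . -30/4/97 -25/5/100 -20/8/105 26/6/124 34/14/137 36/13/136 39/11/135 41/6/131 44/7/133 . . . .
153 . . . . -29/7/96 -25/6/96 -22/5/96 26/7/121 30/6/121 37/13/132 40/12/132 . . . . . .
154 . . . . -27/11/96 -26/5/89 -22/6/92 26/7/116 30/7/117 30/1/110 . . . . . . .
155 . . . . . -26/7/87 -23/5/86 27/8/112 31/10/115 29/-1/102 . . . . . . .
156 . . . . . -27/5/79 -22/7/83 27/10/109 30/8/108 30/0/99 . . . . . . .
157 . . . . . -25/9/79 -23/5/75 24/4/97 29/7/101 29/0/92 . . . . . . .
158 . . . . . -27/5/68 -24/5/70 26/8/96 29/6/95 30/0/90 . . . . . . .
159 . . . . . -27/6/65 -24/5/65 26/7/90 29/6/91 29/0/83 . . . . . . .
```

Run:
```python
from h import *
H=np.radians(115.3);x=np.array([np.cos(H),np.sin(H),0]);c=np.array([.4789,-.2333,0])
for z in (.178,.192,.205,.215):
    print(z,[proj('scene',c+s*x+[0,0,z]).round(1) for s in (-.045,.045)])
W=cloud('scene',np.load('pics/s1.npz')['d'])
for v in range(118,136):
    print(v,*['%d/%d/%d'%tuple(np.r_[(W[v,u,:2]-c[:2])@x[:2],(W[v,u,:2]-c[:2])@[x[1],-x[0]],W[v,u,2]]*1e3) if W[v,u,2]>.14 else '.' for u in list(range(236,242))+list(range(263,270))])
```

```text
0.178 [array([240.2, 133.3]), array([265.7, 141.2])]
0.192 [array([240. , 130.3]), array([265.6, 138.2])]
0.205 [array([239.7, 127.4]), array([265.5, 135.4])]
0.215 [array([239.5, 125.2]), array([265.5, 133.2])]
118 -51/7/251 -44/13/259 -43/8/255 -43/2/249 -42/-2/245 -41/-6/242 41/7/287 42/3/283 41/-7/273 43/-9/272 47/-7/275 59/12/298 63/12/300
119 -50/9/248 -44/14/255 -41/12/255 -42/3/247 -41/0/244 -42/-8/236 41/7/282 . 42/-3/273 43/-9/268 48/-5/273 61/14/296 64/14/298
120 -51/8/243 -44/13/251 -40/14/253 -43/2/241 -41/0/239 -41/-6/233 42/10/281 46/11/283 . 44/-7/265 49/-2/272 50/-8/267 63/12/292
121 -52/6/236 -46/11/243 -41/13/247 -40/8/243 -41/0/235 -42/-7/228 44/14/281 46/11/280 49/11/281 47/0/269 51/0/272 54/0/273 62/10/285
122 -51/9/235 -45/13/241 -41/14/244 -41/8/238 -43/-2/227 -43/-8/222 43/13/276 47/13/278 49/10/275 50/5/271 54/6/274 56/5/274 62/10/281
123 -52/8/230 -46/12/236 -44/8/233 -41/9/234 -42/0/226 -41/-5/221 43/13/272 48/17/277 49/11/273 53/12/274 54/8/272 57/8/272 62/10/276
124 . -47/11/230 -45/7/227 -42/7/228 -42/1/222 . 43/12/267 46/13/269 51/15/272 53/12/270 54/8/267 58/8/268 64/15/278
125 . -48/10/224 -41/15/231 -41/10/227 . . . 46/12/263 50/13/266 52/11/265 55/11/266 58/9/265 63/13/270
126 . . . -41/9/221 . . . 46/12/259 50/14/262 53/12/262 57/14/266 57/8/259 .
127 . . . . . . . 46/11/254 48/9/253 50/7/252 52/3/248 56/5/252 57/0/246
128 . . . . . . . 45/11/249 48/11/250 50/8/248 53/6/247 57/7/250 57/0/243
129 . . . . . . . 45/11/245 49/12/247 50/7/243 54/8/245 57/8/246 57/0/239
130 . . . . . . . 45/11/240 49/12/243 50/7/238 54/9/242 56/6/240 57/0/234
131 . . . . . . . 44/9/233 49/13/239 50/7/234 54/8/237 56/6/236 .
132 . . . . . . . 46/14/234 49/13/235 51/11/234 53/7/231 55/4/229 .
133 . . . . . . . 46/14/230 48/11/229 49/6/224 53/7/226 . .
134 . . . . . . . 44/9/220 48/12/224 50/8/222 . . .
135 . . . . . . . . . . . . .
```

Run:
```python
from h import *
H=np.radians(115.3);x=np.array([np.cos(H),np.sin(H),0]);c=np.array([.4789,-.2333,0])
for tag,us,vs in (('s1',(246,249,252,255,258),range(106,122)),('s2',(246,249,252,255,258),range(126,142))):
  W=cloud('scene',np.load(f'pics/{tag}.npz')['d']);print(tag)
  for v in vs:
    print(v,*['%d/%d/%d'%tuple(np.r_[(W[v,u,:2]-c[:2])@x[:2],(W[v,u,:2]-c[:2])@[x[1],-x[0]],W[v,u,2]]*1e3) if W[v,u,2]>.14 else '.' for u in us])
# top view start, gripper at TCP (.154,-.476,.214)
print(proj('top',[.154,-.476,.2]),proj('scene',[.154,-.476,.2]))
crop('s0',245,0,315,60,8,'c9'); crop('s1',210,60,300,140,8,'c10')
```

```text
s1
106 0/34/344 9/33/346 20/34/351 25/26/346 32/19/342
107 4/40/347 11/36/346 16/27/339 26/27/343 34/24/344
108 1/36/338 11/36/341 18/32/341 26/29/341 29/15/330
109 -8/18/315 9/34/335 18/32/337 17/9/316 28/12/322
110 -8/18/311 -1/11/307 7/11/310 18/12/315 28/11/318
111 -8/19/307 -1/12/304 13/22/318 18/13/312 26/9/312
112 -12/11/295 -2/11/298 12/20/312 20/17/312 28/13/312
113 -14/9/288 -3/9/292 13/23/311 20/17/308 25/7/301
114 -13/10/285 -4/8/286 11/19/302 22/22/310 26/8/298
115 -12/12/283 -3/10/284 9/15/294 20/17/300 29/16/303
116 . . 7/12/287 18/15/293 29/17/299
117 . . 6/10/280 16/9/283 29/17/296
118 . . . . 30/19/293
119 . . . . 30/19/288
120 . . . . 29/18/283
121 . . . . .
s2
126 -2/36/263 9/39/270 15/32/265 24/29/266 30/21/261
127 0/41/263 7/37/263 16/34/264 25/33/266 29/20/256
128 -2/37/254 9/41/263 15/33/258 24/31/259 31/24/256
129 -1/40/253 9/40/258 15/33/253 24/30/255 31/24/251
130 -11/20/226 6/35/247 16/34/251 24/31/251 26/13/235
131 -12/19/220 -6/12/216 4/13/221 16/16/229 26/15/232
132 -13/18/214 -4/15/214 6/17/221 16/16/224 26/15/227
133 -10/25/217 -6/12/206 9/22/223 17/18/223 24/12/219
134 -13/20/207 -6/13/203 5/14/209 18/19/219 25/13/216
135 . -8/9/194 4/13/203 19/23/218 24/12/210
136 . -7/12/192 4/14/199 17/19/209 26/15/209
137 . . . 17/20/206 27/17/207
138 . . . . 27/18/203
139 . . . . 25/15/195
140 . . . . 26/17/193
141 -29/-6/140 . . . 26/18/189
[488.13708318 352.18172157] [277.54083947  54.91873248]
```

View pics/c10.png

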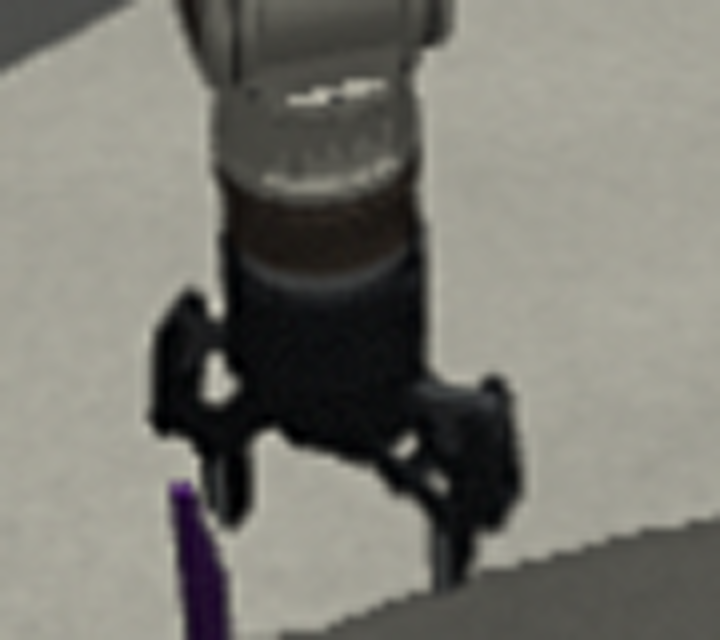

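```bash
python3 -m inch '[[[7,0,0,0,0],[7,0,0,0.6,0],[7,0,0,1.2,0],[7,0,0,1.8,0],[7,0,0,1.8,0]]]';python3 - <<'E'
from h import *
st([.479,-.2335,.075],115.4)
shot('scene','s3');p=np.load('pics/s3.npz')['p'][115:175,230:280,::-1]
p=np.clip(p.astype(float)*2.2,0,255).astype(np.uint8)
cv2.imwrite('pics/c11.png',cv2.resize(p,None,fx=10,fy=10,interpolation=cv2.INTER_CUBIC))
E
```

```text
clock: 4.62
eef_pos: [0.4782, -0.2327, 0.0856]
tool_rot: [0.535, 0.845, 0.0, -0.005]
ft_force: [0.7, 0.1, -0.3]
grip_width: 0.0701
t 4.625 p [ 0.4782 -0.2327  0.0856] head 115.26 tilt [-0.0083  0.0055 -0.9999] F [ 0.7  0.1 -0.3] M [ 0.01 -0.01  0.01] w 0.0701 j6 [-0.45  0.4  -0.12  1.06  0.   -0.89]
shift cm [-0.11  0.04  1.06] roll -0.14
```

View pics/c11.png

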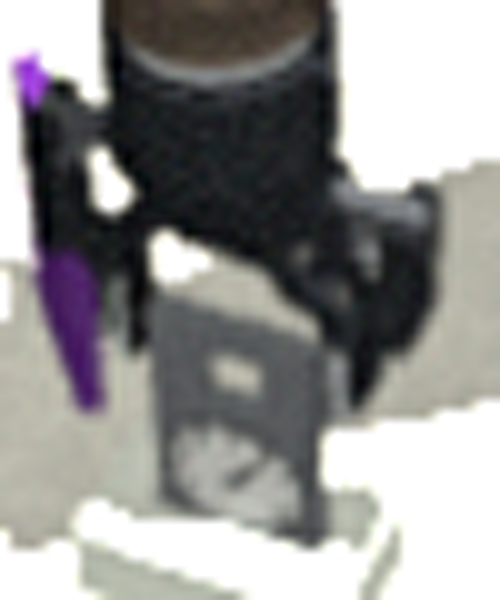

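```bash
python3 -m inch '[[[7,-0.1,0,0.4,0],[7,-0.1,0,0.8,0],[7,-0.1,0,1.2,0],[7,-0.1,0,1.5,0],[7,-0.1,0,1.5,0]]]';python3 - <<'E'
from h import *
st([.479,-.2335,.07],115.4)
shot('scene','s4');p=np.load('pics/s4.npz')['p'][115:175,230:280,::-1]
p=np.clip(p.astype(float)*2.2,0,255).astype(np.uint8)
cv2.imwrite('pics/c12.png',cv2.resize(p,None,fx=10,fy=10,interpolation=cv2.INTER_CUBIC))
E
```

```text
clock: 5.3
eef_pos: [0.4786, -0.2336, 0.0707]
tool_rot: [0.535, 0.845, 0.0, -0.005]
ft_force: [0.3, 0.3, 0.6]
grip_width: 0.0703
t 5.3 p [ 0.4786 -0.2336  0.0707] head 115.26 tilt [-0.0082  0.0055 -1.    ] F [0.3 0.3 0.6] M [-0.02  0.02 -0.  ] w 0.0703 j6 [-0.45  0.42 -0.14  1.02  0.   -0.9 ]
shift cm [-0.01  0.04  0.07] roll -0.14
```

View pics/c12.png

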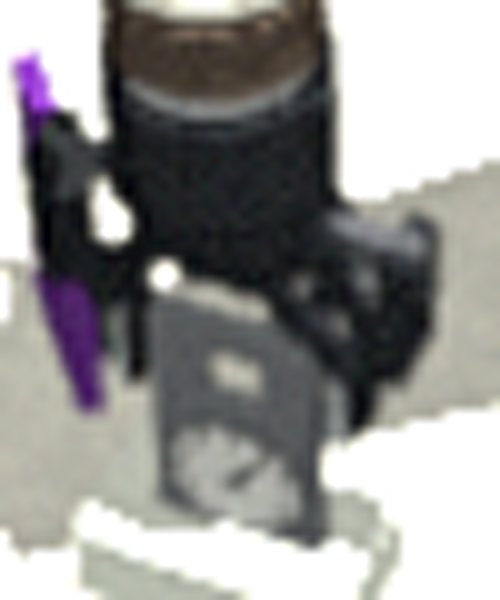

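```bash
python3 -m inch '[[[6,0,0,0,0],[5.5,0,0,0,0],[5,0,0,0,0],[5,0,0,0,0],[5,0,0,0,0]]]';python3 - <<'E'
from h import *
st([.479,-.2335,.07],115.4)
E
```

```text
clock: 5.98
eef_pos: [0.4792, -0.234, 0.0713]
tool_rot: [0.535, 0.845, 0.0, -0.004]
ft_force: [-0.1, -1.0, 3.4]
grip_width: 0.0595
t 5.975 p [ 0.4792 -0.234   0.0713] head 115.25 tilt [-0.0068  0.0046 -1.    ] F [-0.1 -1.   3.4] M [-0.24  0.06 -0.  ] w 0.0595 j6 [-0.45  0.42 -0.14  1.02  0.   -0.9 ]
shift cm [0.05 0.01 0.14] roll -0.15
```

```bash
python3 -m inch '[[[5,0,0,-1,0],[5,0,0,-2.5,0],[5,0,0,-4.5,0],[5,0,0,-7,0],[5,0,0,-9,0]]]';python3 - <<'E'
from h import *
p,h=st([.479,-.2335,.17],115.4)
shot('scene','s5');p=np.load('pics/s5.npz')['p'][95:175,220:290,::-1]
p=np.clip(p.astype(float)*2.2,0,255).astype(np.uint8)
cv2.imwrite('pics/c13.png',cv2.resize(p,None,fx=7,fy=7,interpolation=cv2.INTER_CUBIC))
E
```

```text
clock: 6.6
eef_pos: [0.4798, -0.2342, 0.163]
tool_rot: [0.535, 0.845, 0.0, -0.004]
ft_force: [0.1, -0.6, -2.5]
grip_width: 0.0593
t 6.6 p [ 0.4798 -0.2342  0.163 ] head 115.26 tilt [-0.0062  0.0048 -1.    ] F [ 0.1 -0.6 -2.5] M [ 0.01 -0.01 -0.03] w 0.0593 j6 [-0.45  0.34  0.01  1.24  0.   -0.9 ]
shift cm [ 0.1  -0.05 -0.69] roll -0.14
```

View pics/c13.png

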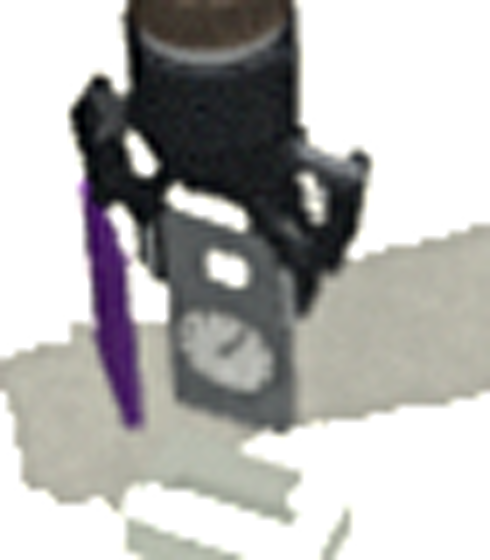

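Run:
```python
from h import *
print(hookpt(.15,0,.165)); st(hookpt(.15,0,.165),26.1)
```

```text
[ 0.58849088 -0.02140414  0.165     ]
t 6.65 p [ 0.4813 -0.2349  0.1659] head 115.27 tilt [-0.0019  0.0026 -1.    ] F [-0.  -0.3  0.5] M [-0.06 -0.12 -0.01] w 0.0593 j6 [-0.45  0.34  0.01  1.24  0.   -0.9 ]
shift cm [14.73 18.81  0.12] roll 89.17
```

```bash
python3 -m inch '[[[5,1.5,2,0,8],[5,4,5,0,17],[5,7,9,0,27],[5,9,11.5,0,37],[5,10,13,0,45]]]';python3 -c "
from h import *
st(hookpt(.15,0,.165),26.1)"
```

```text
clock: 7.28
eef_pos: [0.5564, -0.0869, 0.1659]
tool_rot: [0.819, 0.574, -0.0, -0.002]
ft_force: [0.8, -0.7, -2.1]
grip_width: 0.0589
t 7.275 p [ 0.5564 -0.0869  0.1659] head 70.12 tilt [-0.0027  0.0033 -1.    ] F [ 0.8 -0.7 -2.1] M [-0.01  0.02 -0.  ] w 0.0589 j6 [-0.16  0.39  0.09  1.27  0.    0.19]
shift cm [7.25 0.79 0.11] roll 44.02
```

```bash
python3 -m inch '[[[5,1.5,0.2,0,10],[5,3,0.4,0,20],[5,5,0.6,0,30],[5,6.5,0.8,0,38],[5,7.2,0.8,0,44]]]';python3 -c "
from h import *
st(hookpt(.13,0,.132),26.1)
shot('scene','s6');crop('s6',230,130,350,240,6,'c14');shot('top','t6');crop('t6',200,150,320,260,6,'c15')"
```

```text
clock: 7.9
eef_pos: [0.5883, -0.0208, 0.1658]
tool_rot: [0.974, 0.225, -0.001, -0.002]
ft_force: [-0.0, -0.6, -1.4]
grip_width: 0.0595
t 7.9 p [ 0.5883 -0.0208  0.1658] head 25.98 tilt [-0.0036  0.0038 -1.    ] F [-0.  -0.6 -1.4] M [-0.02  0.   -0.05] w 0.0595 j6 [-0.04  0.44  0.17  1.3   0.    1.08]
shift cm [-0.01 -1.92  3.39] roll -0.12
```

View pics/c14.png

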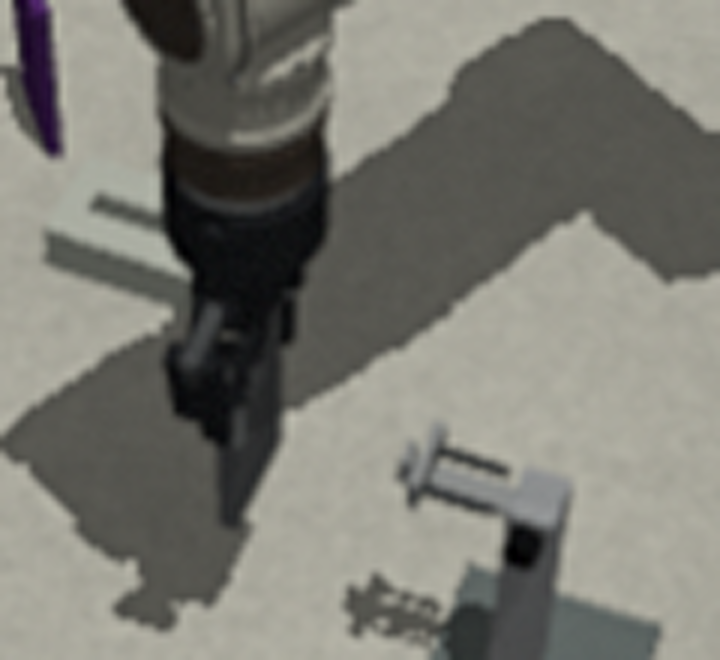

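View pics/c15.png

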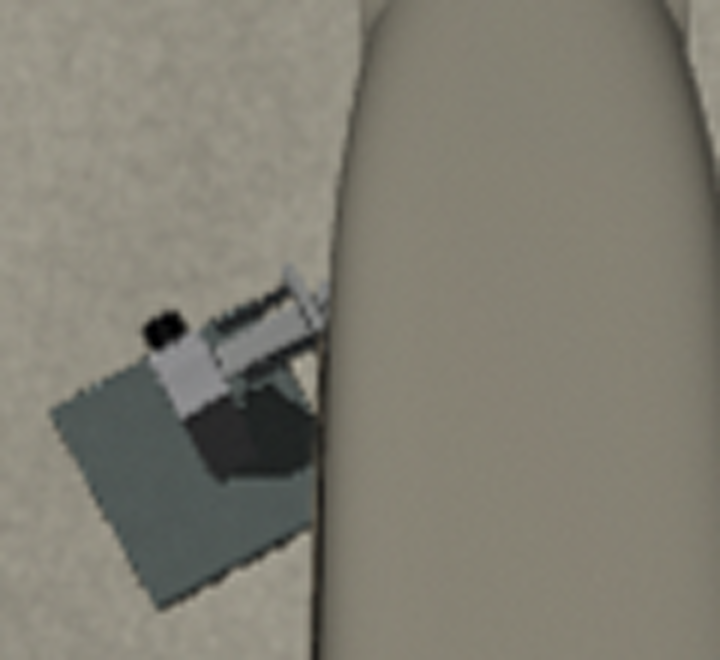

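Run:
```python
from h import *
crop('t0',226,186,268,222,18,'c16')
crop('s0',290,195,330,225,18,'c17')
```

```text
(no output)
```

View pics/c16.png

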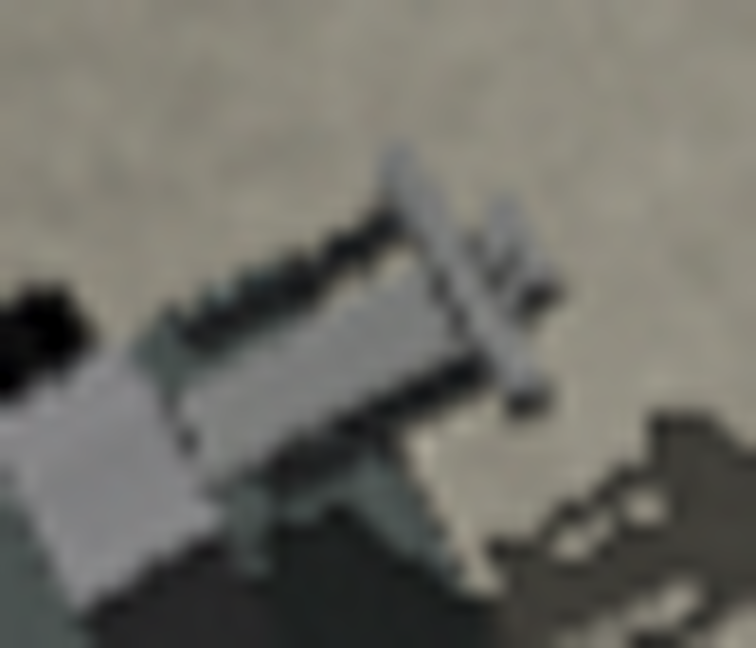

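View pics/c17.png

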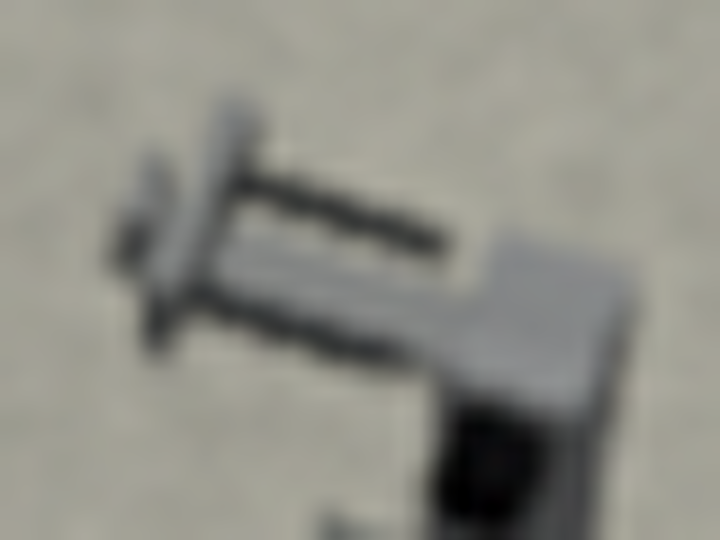

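Run:
```python
from h import *
H=np.radians(-63.9); c=np.array([.5225,.1133])
def q(n,o,a,z,l,s=18):
    p=ptz(n,o[0]+(a[0]+.5)/s-.5,o[1]+(a[1]+.5)/s-.5,z)[:2]; d=p-c
    print(n,l,p.round(4),'out',(1e3*d@[np.cos(H),np.sin(H)]).round(1),'side',(1e3*d@[-np.sin(H),np.cos(H)]).round(1))
o=(226,186)
q('top',o,(505,195),.177,'lip end');q('top',o,(545,285),.177,'lip end');q('top',o,(525,242),.177,'lip mid')
q('top',o,(398,150),.181,'clip end');q('top',o,(535,385),.181,'clip end')
q('top',o,(405,270),.165,'bar edge');q('top',o,(455,340),.165,'bar edge');q('top',o,(180,405),.165,'bar edge nr');q('top',o,(235,480),.165,'bar edge nr')
q('top',o,(110,345),.175,'post c');q('top',o,(220,515),.175,'post c');q('top',o,(80,605),.175,'post c');q('top',o,(0,435),.175,'post c')
o=(290,195)
q('scene',o,(150,155),.177,'lip end');q('scene',o,(130,240),.177,'lip end');
q('scene',o,(238,100),.181,'clip end');q('scene',o,(165,290),.181,'clip end')
q('scene',o,(500,240),.175,'post c');q('scene',o,(635,270),.175,'post c');q('scene',o,(595,410),.175,'post c');q('scene',o,(440,375),.175,'post c')
```

```text
top lip end [0.5587 0.0541] out 69.1 side 6.4
top lip end [0.5454 0.049 ] out 67.8 side -7.7
top lip mid [0.5518 0.0515] out 68.3 side -0.9
top clip end [0.565  0.0687] out 58.8 side 18.5
top clip end [0.5303 0.0508] out 59.5 side -20.5
top bar edge [0.5513 0.0692] out 52.3 side 6.5
top bar edge [0.5408 0.0625] out 53.7 side -5.9
top bar edge nr [0.5334 0.1017] out 15.2 side 4.7
top bar edge nr [0.5222 0.0943] out 16.9 side -8.7
top post c [0.5403 0.1105] out 10.4 side 14.8
top post c [0.5152 0.0958] out 12.5 side -14.2
top post c [0.5034 0.1158] out -10.6 side -16.1
top post c [0.5282 0.1262] out -9.1 side 10.8
scene lip end [0.5485 0.0507] out 67.7 side -4.2
scene lip end [0.5623 0.0606] out 64.8 side 12.5
scene clip end [0.5326 0.0542] out 57.5 side -17.0
scene clip end [0.5667 0.0732] out 55.5 side 22.0
scene post c [0.5171 0.0992] out 10.3 side -11.0
scene post c [0.5051 0.1178] out -11.7 side -13.6
scene post c [0.5289 0.1324] out -14.3 side 14.1
scene post c [0.5425 0.1113] out 10.6 side 17.0
```

```bash
python3 -m inch '[[[5,0,-0.5,0.8,0],[5,0,-1.2,1.8,0],[5,0,-1.9,2.7,0],[5,0,-2.5,3.3,0],[5,0,-3,3.4,-0.1]]]';python3 -c "
from h import *
p,h=st(hookpt(.085,0.001,.1315),26.1);stand(p)
shot('scene','s7');crop('s7',270,160,340,230,8,'c18')"
```

```text
clock: 8.62
eef_pos: [0.5742, 0.0065, 0.1313]
tool_rot: [0.974, 0.228, -0.002, -0.002]
ft_force: [-0.0, -0.6, -1.2]
grip_width: 0.0592
t 8.625 p [0.5742 0.0065 0.1313] head 26.33 tilt [-0.0048  0.0038 -1.    ] F [-0.  -0.6 -1.2] M [-0.   -0.06  0.01] w 0.0592 j6 [0.01 0.44 0.06 1.2  0.   1.12]
shift cm [ 0.17 -3.36 -0.  ] roll 0.23
hook out mm 118.64426341313822 side -0.5659302693542543
```

View pics/c18.png

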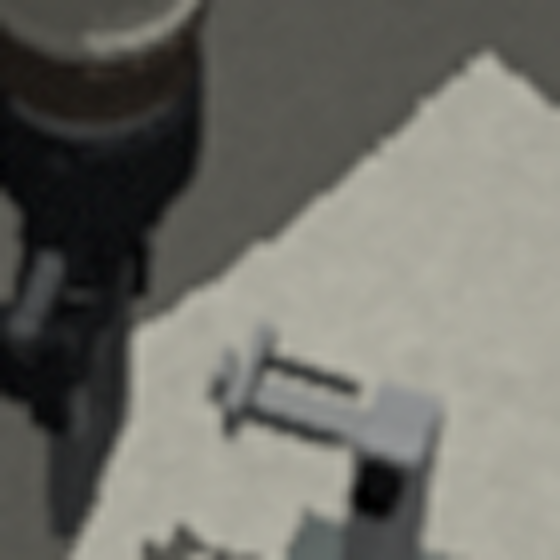

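Run:
```python
from h import *
W=cloud('scene',np.load('pics/s7.npz')['d'])
H=np.radians(-63.9); c=np.array([.5225,.1133])
O=(W[...,:2]-c)@[np.cos(H),np.sin(H)]*1e3;S=(W[...,:2]-c)@[-np.sin(H),np.cos(H)]*1e3;Z=W[...,2]*1e3
for v in range(194,228,2):
    print(v,*['%d/%d/%d'%(O[v,u],S[v,u],Z[v,u]) if Z[v,u]>40 else '.' for u in range(272,290)])
```

```text
194 133/30/232 130/31/235 121/45/256 119/42/254 116/44/258 114/42/257 111/41/257 109/38/254 107/38/255 107/29/244 108/19/231 104/22/237 101/21/237 111/-14/186 113/-28/166 112/-32/162 107/-29/168 107/-37/159
196 135/27/218 123/49/251 119/51/256 117/49/255 114/49/256 113/44/250 119/22/219 . 121/1/191 119/0/189 105/25/230 102/25/232 102/19/224 112/-16/172 113/-27/157 111/-30/156 108/-32/154 .
198 122/58/255 119/58/256 116/58/257 114/56/256 113/51/250 117/33/225 114/33/226 113/29/222 111/27/220 107/27/222 104/30/228 101/28/227 101/19/215 113/-20/157 113/-29/146 . . .
200 119/65/255 116/64/257 114/62/255 112/61/254 109/60/255 105/64/262 107/50/243 111/34/219 109/31/217 106/31/218 103/30/219 100/31/222 113/-11/158 114/-22/144 113/-29/135 . . .
202 118/66/249 116/65/248 112/68/255 109/67/255 107/65/252 105/63/251 106/53/238 110/35/212 107/35/214 106/31/209 117/-6/152 112/-2/160 113/-13/145 113/-21/134 112/-27/127 . . .
204 120/62/233 117/63/236 114/63/238 110/65/242 107/65/243 106/61/239 106/53/229 109/38/207 108/34/202 104/34/204 115/0/151 114/-6/145 113/-12/137 112/-18/129 112/-28/115 . .
[... 623 characters left out ...]
-4/105 112/-12/93 113/-23/78 . . . .
214 . . . . 121/30/137 119/28/137 115/29/140 113/28/139 112/22/132 113/11/116 114/0/98 113/-6/90 113/-16/77 . . . . .
216 . . . . 122/27/123 120/26/122 116/28/127 111/31/134 112/22/121 112/12/106 114/0/89 113/-6/79 . . . . . .
218 . . . . 122/28/114 118/30/118 115/29/118 113/26/115 112/21/109 113/9/90 112/3/83 113/-6/68 . . . . . .
220 . . . . 123/26/99 119/27/102 115/29/107 113/26/105 114/16/90 113/10/80 113/1/68 . . . . . . .
222 . . . . 122/29/93 119/29/94 116/28/94 113/26/93 113/17/80 113/10/69 . . . . . . . .
224 . . . . 122/28/79 119/27/80 116/26/80 112/29/86 113/18/71 . . . . . . . . .
226 . . . . . 120/25/64 116/27/70 113/27/72 . . . . . . . . . .
```

Run:
```python
from h import *
W=cloud('scene',np.load('pics/s7.npz')['d'])
H=np.radians(-63.9); c=np.array([.5225,.1133])
O=(W[...,:2]-c)@[np.cos(H),np.sin(H)]*1e3;S=(W[...,:2]-c)@[-np.sin(H),np.cos(H)]*1e3;Z=W[...,2]*1e3
for v in range(199,216):
    print(v,*['%d/%d/%d'%(O[v,u],S[v,u],Z[v,u]) if Z[v,u]>120 else '.' for u in range(294,310)])
# plate outline expected vs seen: project expected corners with centre out=118.6, side s
for s in (-4,-.6,3): print(s,[proj('scene',hookpt(.1136,(s+w)/1e3,z)).round(1) for w in(-30,30) for z in(.068,.193)])
print([ (s,proj('scene',hookpt(.061,s/1e3,.181)).round(1)) for s in(-20,20)],[ (s,proj('scene',hookpt(.068,s/1e3,.177)).round(1)) for s in(-7,7)])
crop('s7',268,190,298,230,16,'c19')
```

```text
199 . . . . . . . . . . . . . . . .
200 . . . . . . . . 59/-15/181 56/-16/182 53/-17/182 . . . . .
201 . . . . . . . . 58/-14/178 55/-14/180 54/-19/175 . . . . .
202 . . . . . . . . 56/-8/182 54/-11/179 53/-18/170 . . . . .
203 . . . . 67/-4/177 64/-5/177 . 58/-4/182 55/-6/181 . 53/-20/163 . . . . .
204 . . . . 66/-1/177 64/-4/174 . 56/0/185 55/-4/178 54/-12/169 50/-9/174 49/-15/168 46/-15/169 . . .
205 . . . 67/2/176 64/3/179 63/-3/170 58/2/181 56/1/181 53/0/180 52/-7/170 50/-9/170 47/-9/172 44/-9/173 41/-11/171 39/-13/169 36/-13/171
206 . . . 66/4/175 64/4/175 63/-3/165 58/3/178 54/5/182 54/-2/171 . . . 44/-9/168 41/-11/166 38/-10/170 35/-10/171
207 . . . 66/4/169 63/5/172 59/9/179 56/8/179 53/7/180 53/-1/168 51/-4/165 48/-5/165 45/-4/168 . . . 34/-9/167
208 . . . 66/4/164 63/3/164 57/14/183 54/13/182 53/9/178 53/0/164 50/-1/164 47/-2/166 44/-2/166 43/-8/159 39/-4/166 37/-7/163 .
209 . . . 66/4/158 59/17/180 56/16/181 53/16/182 53/8/171 52/0/161 48/2/166 46/1/166 44/-1/163 40/-1/165 38/-1/166 35/-5/162 33/-5/163
210 . . . . 58/20/180 55/20/182 53/15/175 51/13/175 49/9/170 47/5/165 
[... 200 characters left out ...]
/173 54/19/171 53/16/167 . 47/13/166 45/12/166 41/14/171 39/12/170 36/12/172 33/11/171 30/12/175 29/5/165
213 . . . . 58/18/162 55/16/161 . . . . . 38/15/169 35/13/167 32/14/171 29/13/171 27/12/171
214 . . . . . 54/19/161 . . . . . . . . 29/14/167 26/13/168
215 . . . . . . . . . . . . . . . .
-4 [array([286.1, 211.3]), array([286.9, 187.4]), array([279. , 226.3]), array([279.3, 203. ])]
-0.6 [array([285.7, 212.1]), array([286.5, 188.3]), array([278.6, 227.2]), array([278.8, 203.9])]
3 [array([285.3, 213. ]), array([286. , 189.2]), array([278.2, 228.1]), array([278.4, 204.9])]
[(-20, array([302. , 198.9])), (20, array([297.1, 209.5]))] [(-7, array([298.1, 202.4])), (7, array([296.4, 206.1]))]
```

View pics/c19.png

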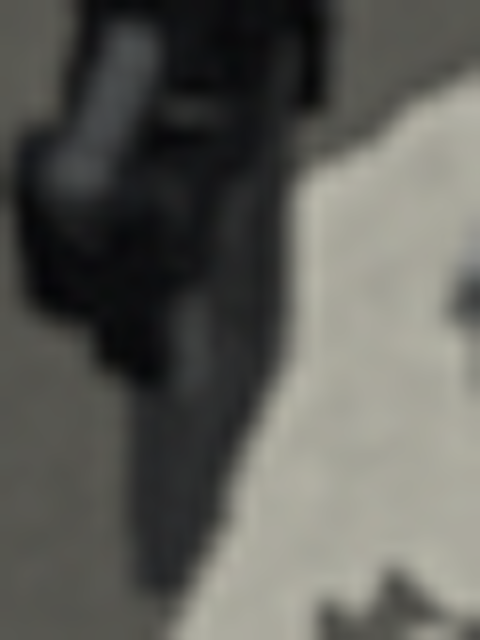

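```bash
python3 -m inch '[[[5,0.1,-0.6,0,0.1],[5,0.15,-1.4,0,0.2],[5,0.17,-2.2,0,0.2],[5,0.17,-2.9,0,0.2],[5,0.17,-3.3,0,0.2]]]';python3 -c "
from h import *
p,h=st(hookpt(.072,0.001,.1315),26.1);stand(p)"
```

```text
clock: 9.3
eef_pos: [0.5608, 0.0379, 0.1319]
tool_rot: [0.974, 0.227, -0.002, -0.003]
ft_force: [1.1, -0.8, -1.3]
grip_width: 0.0594
t 9.3 p [0.5608 0.0379 0.1319] head 26.19 tilt [-0.0045  0.0043 -1.    ] F [ 1.1 -0.8 -1.3] M [0.01 0.03 0.05] w 0.0594 j6 [0.06 0.41 0.03 1.19 0.   1.18]
shift cm [-0.02 -1.26  0.04] roll 0.09
hook out mm 84.56070253992662 side 1.2247059550847226
```

```bash
python3 -m inch '[[[5,0,-0.3,0,0],[5,0,-0.6,0,0],[5,0,-0.9,0,0],[5,0,-1.1,0,0],[5,0,-1.2,0,0]]]';python3 -c "
from h import *
p,h=st(hookpt(.066,0.001,.1315),26.1);stand(p)
shot('scene','s8');crop('s8',275,180,325,230,11,'c20')"
```

```text
clock: 9.93
eef_pos: [0.5555, 0.0487, 0.1319]
tool_rot: [0.974, 0.227, -0.002, -0.003]
ft_force: [0.5, 0.8, -1.7]
grip_width: 0.0591
t 9.925 p [0.5555 0.0487 0.1319] head 26.19 tilt [-0.0044  0.0042 -1.    ] F [ 0.5  0.8 -1.7] M [ 0.06 -0.   -0.02] w 0.0591 j6 [0.08 0.4  0.02 1.19 0.   1.2 ]
shift cm [-0.02 -0.66  0.05] roll 0.09
hook out mm 72.55358077663995 side 1.2074521984816862
```

View pics/c20.png

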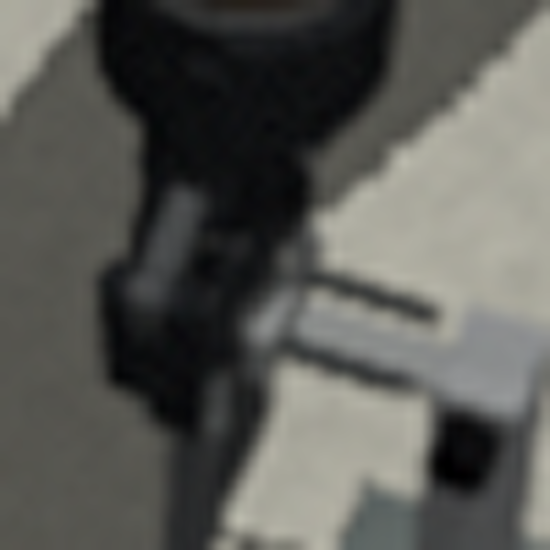

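```bash
python3 -m inch '[[[5,0,-0.15,0,0],[5,0,-0.3,0,0],[5,0,-0.45,0,0],[5,0,-0.6,0,0],[5,0,-0.7,0,0]]]';python3 -c "
from h import *
p,h=st(hookpt(.059,0.001,.1315),26.1);stand(p)"
```

```text
clock: 10.6
eef_pos: [0.5523, 0.0551, 0.132]
tool_rot: [0.974, 0.227, -0.002, -0.003]
ft_force: [0.0, 0.5, -2.1]
grip_width: 0.0591
t 10.6 p [0.5523 0.0551 0.132 ] head 26.2 tilt [-0.0045  0.0043 -1.    ] F [ 0.   0.5 -2.1] M [-0.04 -0.    0.05] w 0.0591 j6 [0.1  0.4  0.01 1.18 0.   1.21]
shift cm [-0.02 -0.63  0.05] roll 0.1
hook out mm 65.34615750756481 side 1.177234032076644
```

```bash
python3 -m inch '[[[5,0,-0.07,0,0],[5,0,-0.14,0,0],[5,0,-0.21,0,0],[5,0,-0.28,0,0],[5,0,-0.3,0,0]]]';python3 -c "
from h import *
p,h=st(hookpt(.059,0.001,.1315),26.1);stand(p)"
```

```text
clock: 11.22
eef_pos: [0.5512, 0.0574, 0.1321]
tool_rot: [0.974, 0.226, -0.002, -0.002]
ft_force: [2.1, -4.4, -3.3]
grip_width: 0.0589
t 11.225 p [0.5512 0.0574 0.1321] head 26.18 tilt [-0.0041  0.0035 -1.    ] F [ 2.1 -4.4 -3.3] M [-0.92 -0.41  0.12] w 0.0589 j6 [0.1  0.4  0.01 1.18 0.   1.22]
shift cm [-0.01 -0.38  0.06] roll 0.08
hook out mm 62.84626802239963 side 1.1374191975905994
```

```bash
python3 -m inch '[[[5,0,-0.08,0,0],[5,0,-0.16,0,0],[5,0,-0.24,0,0],[5,0,-0.3,0,0],[5,0,-0.3,0,0]]]';python3 -c "
from h import *
p,h=st(hookpt(.059,0.001,.1315),26.1);stand(p)
print(np.array(get_obs()['ft_force'])[:2]@[.44,-.898])"
```

```text
clock: 11.85
eef_pos: [0.5501, 0.0594, 0.1321]
tool_rot: [0.974, 0.226, -0.001, -0.001]
ft_force: [3.0, -5.1, -2.2]
grip_width: 0.0589
t 11.85 p [0.5501 0.0594 0.1321] head 26.16 tilt [-0.0035  0.0021 -1.    ] F [ 3.  -5.1 -2.2] M [-1.1  -0.51  0.11] w 0.0589 j6 [0.11 0.4  0.   1.18 0.   1.22]
shift cm [-0.01 -0.15  0.06] roll 0.06
hook out mm 60.538162463899354 side 1.1166414744784205
5.902760042489259
```

```bash
python3 -m inch '[[[5,0,-0.08,0.02,0],[5,0,-0.16,0.04,0],[5,0,-0.24,0.06,0],[5,0,-0.3,0.06,0],[5,0,-0.3,0.06,0]]]';python3 -c "
from h import *
p,h=st(hookpt(.059,0.001,.1315),26.1);stand(p)
print(np.array(get_obs()['ft_force'])[:2]@[.44,-.898])"
```

```text
clock: 12.48
eef_pos: [0.5493, 0.0612, 0.132]
tool_rot: [0.974, 0.226, -0.001, -0.0]
ft_force: [1.8, -5.8, -0.5]
grip_width: 0.0592
t 12.475 p [0.5493 0.0612 0.132 ] head 26.13 tilt [-2.2e-03  4.0e-04 -1.0e+00] F [ 1.8 -5.8 -0.5] M [-1.26 -0.36  0.13] w 0.0592 j6 [ 0.11  0.39 -0.    1.18  0.    1.23]
shift cm [-0.02  0.04  0.05] roll 0.03
hook out mm 58.624769467392696 side 1.1595437583954578
6.025301034164128
```

```bash
python3 -m inch '[[[5,0,-0.08,0.02,0],[5,0,-0.16,0.04,0],[5,0,-0.24,0.06,0],[5,0,-0.28,0.06,0],[5,0,-0.28,0.06,0]]]';python3 -c "
from h import *
p,h=st(hookpt(.057,0.001,.127),26.1);stand(p)
print(np.array(get_obs()['ft_force'])[:2]@[.44,-.898])"
```

```text
clock: 13.1
eef_pos: [0.5487, 0.0625, 0.132]
tool_rot: [0.974, 0.226, -0.001, 0.001]
ft_force: [1.4, -6.9, -0.1]
grip_width: 0.0592
t 13.1 p [0.5487 0.0625 0.132 ] head 26.08 tilt [-7.0e-04 -1.8e-03 -1.0e+00] F [ 1.4 -6.9 -0.1] M [-1.38 -0.36  0.1 ] w 0.0592 j6 [ 0.11  0.39 -0.    1.18 -0.    1.23]
shift cm [-0.01 -0.01  0.5 ] roll -0.02
hook out mm 57.12049471543939 side 1.1386003764171342
6.822610488553176
```

```bash
python3 -m inch '[[[5,0,-0.15,0.1,0],[5,0,-0.15,0.2,0],[5,0,-0.15,0.3,0],[5,0,-0.15,0.4,0],[5,0,-0.15,0.5,0]]]';python3 -c "
from h import *
p,h=st(hookpt(.057,0.001,.127),26.1);stand(p)
print(np.array(get_obs()['ft_force'])[:2]@[.44,-.898])"
```

```text
clock: 13.72
eef_pos: [0.5492, 0.0628, 0.1282]
tool_rot: [0.974, 0.225, 0.001, 0.002]
ft_force: [3.5, -6.7, 1.7]
grip_width: 0.0594
t 13.725 p [0.5492 0.0628 0.1282] head 26.04 tilt [ 0.0024 -0.0037 -1.    ] F [ 3.5 -6.7  1.7] M [-1.22 -0.36  0.08] w 0.0594 j6 [ 0.12  0.39 -0.01  1.16 -0.    1.23]
shift cm [-0.08 -0.01  0.12] roll -0.06
hook out mm 57.12555171901272 side 1.7802643855785263
7.547395379991997
```

```bash
python3 -m inch '[[[5,-0.04,-0.12,0.12,0],[5,-0.04,-0.12,0.2,0],[5,-0.04,-0.12,0.3,0],[5,-0.04,-0.12,0.4,0],[5,-0.04,-0.12,0.4,0]]]';python3 -c "
from h import *
p,h=st(hookpt(.057,0.001,.115),26.1);stand(p)
print(np.array(get_obs()['ft_force'])[:2]@[.44,-.898])"
```

```text
clock: 14.35
eef_pos: [0.5496, 0.0627, 0.1253]
tool_rot: [0.974, 0.225, 0.002, 0.003]
ft_force: [1.8, -6.9, 0.9]
grip_width: 0.059
t 14.35 p [0.5496 0.0627 0.1253] head 26.0 tilt [ 0.0055 -0.0054 -1.    ] F [ 1.8 -6.9  0.9] M [-1.24 -0.4   0.14] w 0.059 j6 [ 0.12  0.39 -0.02  1.15 -0.01  1.23]
shift cm [-0.11 -0.04  1.03] roll -0.1
hook out mm 57.36970793445829 side 2.084191786522233
7.0148284737487865
```

```bash
python3 -m inch '[[[5,-0.1,-0.1,0.15,0],[5,-0.12,-0.1,0.3,0],[5,-0.12,-0.1,0.45,0],[5,-0.12,-0.1,0.6,0],[5,-0.12,-0.1,0.7,0]]]';python3 -c "
from h import *
p,h=st(hookpt(.057,0.001,.115),26.1);stand(p)
print(np.array(get_obs()['ft_force'])[:2]@[.44,-.898])
shot('scene','s9');crop('s9',275,180,325,230,11,'c21')"
```

```text
clock: 14.98
eef_pos: [0.5495, 0.0622, 0.1194]
tool_rot: [0.974, 0.225, 0.004, 0.004]
ft_force: [2.0, -6.4, 1.5]
grip_width: 0.0591
t 14.975 p [0.5495 0.0622 0.1194] head 25.96 tilt [ 0.0088 -0.0068 -0.9999] F [ 2.  -6.4  1.5] M [-1.11 -0.44  0.17] w 0.0591 j6 [ 0.12  0.4  -0.03  1.13 -0.01  1.23]
shift cm [-0.08 -0.09  0.44] roll -0.14
hook out mm 57.81814549352639 side 1.7932467853246763
6.601119835565546
```

View pics/c21.png

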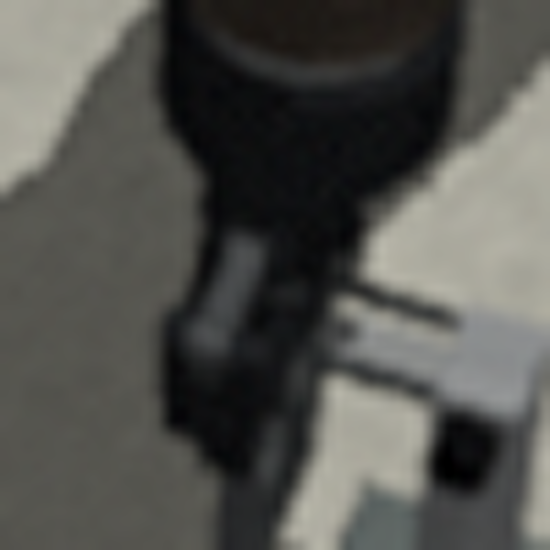

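```bash
python3 -m inch '[[[5,-0.05,0,0.12,0],[5,-0.05,0,0.24,0],[5,-0.05,0,0.35,0],[5,-0.05,0,0.45,0],[5,-0.05,0,0.45,0]]]';python3 -c "
from h import *
p,h=st(hookpt(.057,0.001,.1153),26.1);stand(p)
print(np.array(get_obs()['ft_force'])[:2]@[.44,-.898])"
```

```text
clock: 15.65
eef_pos: [0.5504, 0.0612, 0.1159]
tool_rot: [0.975, 0.224, 0.005, 0.005]
ft_force: [2.5, -6.6, 1.8]
grip_width: 0.0591
t 15.65 p [0.5504 0.0612 0.1159] head 25.92 tilt [ 0.0118 -0.008  -0.9999] F [ 2.5 -6.6  1.8] M [-1.08 -0.46  0.09] w 0.0591 j6 [ 0.12  0.4  -0.04  1.12 -0.01  1.23]
shift cm [-0.11 -0.21  0.05] roll -0.18
hook out mm 59.08559185237414 side 2.1034316351163405
7.015778027953092
```

```bash
python3 -m inch '[[[5,-0.05,0,0.06,0],[5,-0.05,0,0.12,0],[5,-0.05,0,0.18,0],[5,-0.05,0,0.22,0],[5,-0.05,0,0.22,0]]]';python3 -c "
from h import *
p,h=st(hookpt(.057,0.001,.1153),26.1);stand(p)
print(np.array(get_obs()['ft_force'])[:2]@[.44,-.898])"
```

```text
clock: 16.27
eef_pos: [0.551, 0.0606, 0.1152]
tool_rot: [0.975, 0.224, 0.006, 0.006]
ft_force: [0.8, -5.4, 4.3]
grip_width: 0.0591
t 16.275 p [0.551  0.0606 0.1152] head 25.91 tilt [ 0.0146 -0.0084 -0.9999] F [ 0.8 -5.4  4.3] M [-0.92 -0.03  0.11] w 0.0591 j6 [ 0.12  0.4  -0.04  1.12 -0.01  1.23]
shift cm [-0.14 -0.28 -0.02] roll -0.19
hook out mm 59.8511683436992 side 2.364392007129055
5.171637444504309
```

```bash
python3 -m inch '[[[5,-0.1,0.03,0.08,0],[5,-0.15,0.03,0.16,0],[5,-0.15,0.03,0.22,0],[5,-0.15,0.03,0.22,0],[5,-0.15,0.03,0.22,0]]]';python3 -c "
from h import *
p,h=st(hookpt(.057,0.001,.1153),26.1);stand(p)
print(np.array(get_obs()['ft_force'])[:2]@[.44,-.898])
shot('scene','s10');crop('s10',275,180,325,240,10,'c22');shot('top','t10');crop('t10',220,170,300,250,8,'c23')"
```

```text
clock: 16.9
eef_pos: [0.5512, 0.0606, 0.1151]
tool_rot: [0.974, 0.224, 0.008, 0.005]
ft_force: [-0.2, -0.4, 9.4]
grip_width: 0.0593
t 16.9 p [0.5512 0.0606 0.1151] head 25.95 tilt [ 0.0185 -0.0067 -0.9998] F [-0.2 -0.4  9.4] M [-0.25 -0.03  0.08] w 0.0593 j6 [ 0.11  0.39 -0.05  1.11 -0.01  1.23]
shift cm [-0.15 -0.3  -0.03] roll -0.15
hook out mm 59.96441498759733 side 2.5273751097860995
0.2736516231488068
```

View pics/c22.png

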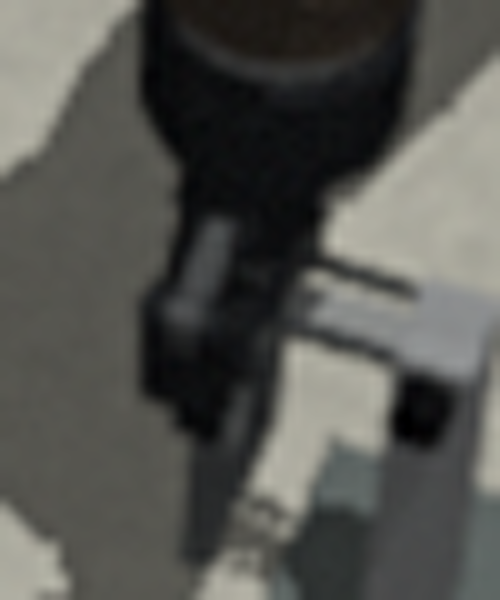

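```bash
python3 -m inch '[[[5,0,0,0.1,0],[6.6,0,0,0.1,0],[6.6,0,0,0.05,0],[6.8,0,0,0,0],[6.8,0,0,0,0]]]';python3 -c "
from h import *
p,h=st(hookpt(.057,0.001,.1153),26.1);stand(p)
shot('scene','s11');crop('s11',275,180,325,240,10,'c24')"
```

```text
clock: 17.62
eef_pos: [0.551, 0.0608, 0.1148]
tool_rot: [0.974, 0.225, 0.008, 0.005]
ft_force: [0.1, 0.0, 0.7]
grip_width: 0.0679
t 17.625 p [0.551  0.0608 0.1148] head 25.96 tilt [ 0.018  -0.0064 -0.9998] F [0.1 0.  0.7] M [ 0.01  0.05 -0.04] w 0.0679 j6 [ 0.11  0.39 -0.05  1.11 -0.01  1.23]
shift cm [-0.15 -0.27 -0.05] roll -0.14
hook out mm 59.67763226949964 side 2.4814813210790128
```

View pics/c24.png

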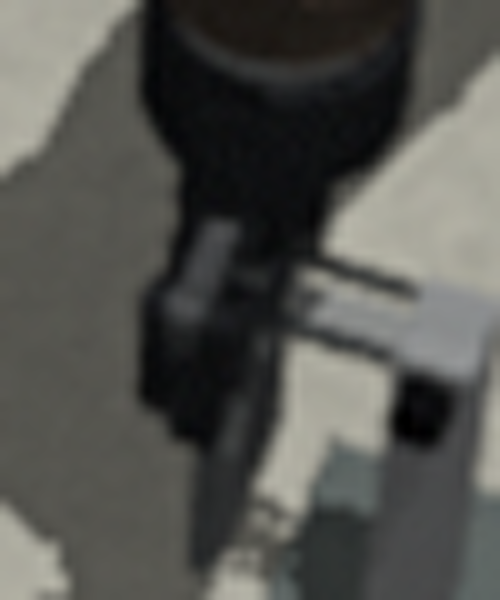

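```bash
python3 -m inch '[[[8.5,-0.1,0,0,0],[8.5,-0.1,0,0,0],[8.5,-0.1,0,-0.5,0],[8.5,-0.1,0,-1.5,0],[8.5,-0.1,0,-3,0]]]';python3 -c "
from h import *
p,h=st();stand(p)"; python3 -m inch '[[[8.5,0,0,-2,0],[8.5,0,0,-5,0],[8.5,0,0,-9,0],[8.5,0,0,-12,0],[8.5,0,0,-12,0]]]';python3 -c "
from h import *
p,h=st();stand(p);shot('scene','s12');crop('s12',275,180,345,260,8,'c25')"
```

```text
clock: 18.3
eef_pos: [0.5495, 0.0605, 0.1457]
tool_rot: [0.974, 0.224, 0.008, 0.005]
ft_force: [-0.1, 0.4, -0.1]
grip_width: 0.0849
t 18.3 p [0.5495 0.0605 0.1457] head 25.95 tilt [ 0.0179 -0.0065 -0.9998] F [-0.1  0.4 -0.1] M [-0.03 -0.02 -0.03] w 0.0849 j6 [ 0.11  0.37 -0.    1.18 -0.01  1.23]
hook out mm 59.31296204662537 side 0.9954880771690355
clock: 18.92
eef_pos: [0.5492, 0.0615, 0.27]
tool_rot: [0.974, 0.225, 0.012, 0.006]
ft_force: [-0.2, -0.2, -0.1]
grip_width: 0.0852
t 18.925 p [0.5492 0.0615 0.27  ] head 25.96 tilt [ 0.0257 -0.0056 -0.9997] F [-0.2 -0.2 -0.1] M [ 0.02  0.06 -0.01] w 0.0852 j6 [ 0.12  0.31  0.24  1.48 -0.01  1.23]
hook out mm 58.24386342764613 side 1.1547452589741631
```

View pics/c25.png

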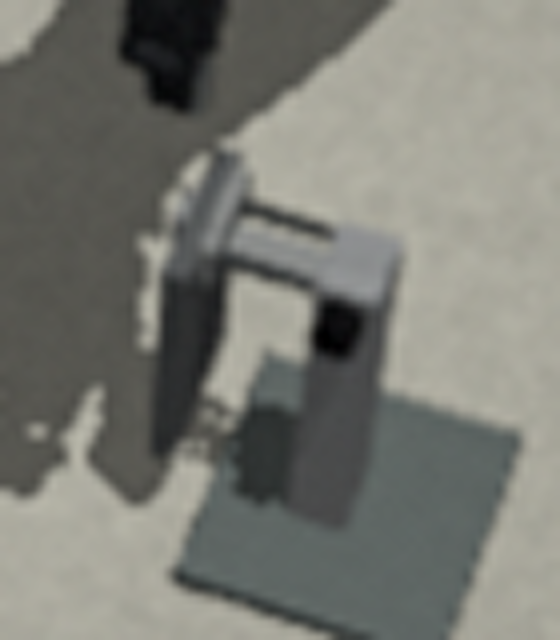

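```bash
python3 -c "
from h import *
st([.42,-.2,.29])"
```

```text
t 18.975 p [0.5482 0.0614 0.2678] head 25.96 tilt [ 0.022  -0.006  -0.9997] F [ 0.3  1.1 -1.5] M [-0.03  0.02 -0.02] w 0.0849 j6 [ 0.12  0.31  0.24  1.48 -0.01  1.23]
shift cm [-22.93  17.93  -2.35] roll None
```

```bash
python3 -m inch '[[[8.5,-3,2.5,-1,0],[8.5,-8,6,-2,0],[8.5,-13,10,-2.3,0],[8.5,-18,14,-2.3,0],[8.5,-23,18,-2.3,0]]]';python3 -c "
from h import *
st();shot('scene','s13');crop('s13',285,185,345,265,8,'c26');shot('top','t13');crop('t13',195,160,285,260,7,'c27')"
```

```text
clock: 19.6
eef_pos: [0.42, -0.198, 0.2886]
tool_rot: [0.974, 0.225, 0.009, 0.005]
ft_force: [1.9, 0.2, -0.1]
grip_width: 0.0851
t 19.6 p [ 0.42   -0.198   0.2886] head 25.98 tilt [ 0.0207 -0.0054 -0.9998] F [ 1.9  0.2 -0.1] M [-0.06 -0.04 -0.04] w 0.0851 j6 [-0.44  0.13  0.06  1.48  0.    0.67]
```

View pics/c27.png

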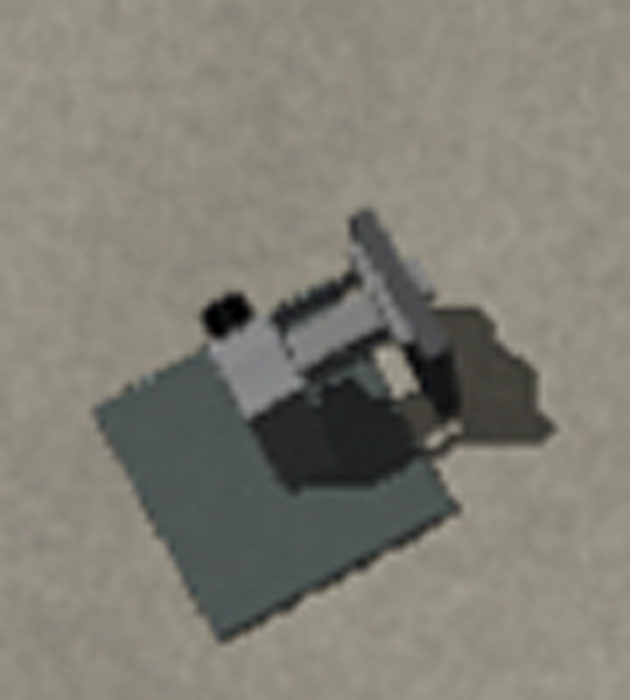

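View pics/s13.png

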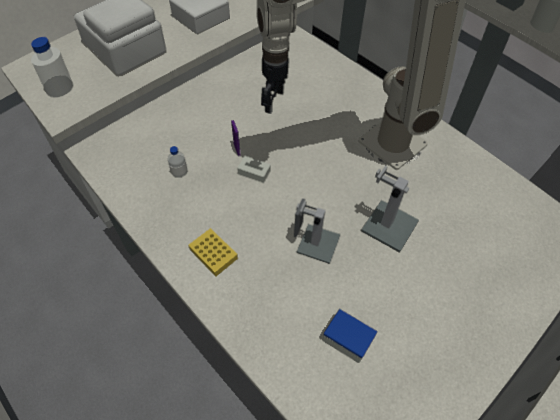

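Run:
```python
from h import *
H=np.radians(-63.9); c=np.array([.5225,.1133])
for n,tag in(('scene','s13'),('top','t13')):
    W=cloud(n,np.load(f'pics/{tag}.npz')['d'])
    O=(W[...,:2]-c)@[np.cos(H),np.sin(H)]*1e3;S=(W[...,:2]-c)@[-np.sin(H),np.cos(H)]*1e3;Z=W[...,2]*1e3
    m=(O>50)&(O<72)&(abs(S)<36)&(Z>40)
    print(n,m.sum(),'O',np.percentile(O[m],[2,50,98]).round(1),'S',np.percentile(S[m],[1,99]).round(1),'Z',np.percentile(Z[m],[1,90,97,99.5]).round(1))
    if n=='scene':
        b=m&(O<59)&(Z<160)&(S<22); A=np.c_[S[b],Z[b],np.ones(b.sum())]; k=np.linalg.lstsq(A,O[b],rcond=None)[0]; print('back plane dO/dS,dO/dZ',k.round(3),b.sum())
        # top edges
    t=m&(Z>168)
    for a in range(-30,31,10):
        q=t&(abs(S-a)<5); print(a,q.sum(),np.median(Z[q]).round(1) if q.any() else '',np.median(O[q]).round(1) if q.any() else '')
for s in(-30,30):
  for z in (.052,.177):
    print(s,z,[((proj('scene',hookpt(o,.001+s/1e3,z))-[285,185])*8).round() for o in(.055,.065)])
```

```text
scene 247 O [51.2 55.  65.4] S [-28.   34.4] Z [ 54.6 178.8 181.8 184.4]
back plane dO/dS,dO/dZ [-1.2000e-02 -1.0000e-03  5.3801e+01] 67
-30 5 176.4 59.4
-20 9 177.9 56.3
-10 15 177.8 58.9
0 18 177.3 60.6
10 15 177.9 59.1
20 14 178.3 56.6
30 14 174.5 57.1
top 187 O [50.8 58.5 68.2] S [-30.1  28.5] Z [ 59.6 180.3 182.1 185.5]
-30 8 177.4 59.5
-20 22 175.0 58.7
-10 29 178.1 59.5
0 30 176.9 60.0
10 22 177.6 57.6
20 20 177.4 58.6
30 6 176.4 60.0
-30 0.052 [array([143., 290.]), array([119., 282.])]
-30 0.177 [array([159., 104.]), array([133.,  96.])]
30 0.052 [array([ 89., 412.]), array([ 65., 403.])]
30 0.177 [array([102., 231.]), array([ 75., 222.])]
```

View pics/c26.png

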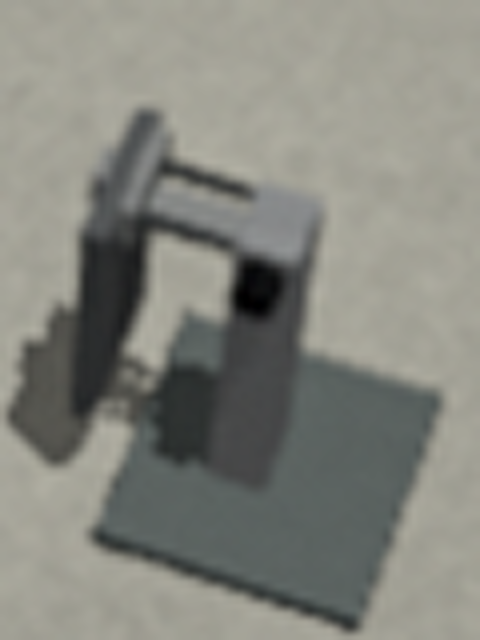

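The plate's top reads 177 mm, as it should when home. It is level and upright, and the lip shows in front of the bridge. Handing in.

```bash
python3 -c "
from workcell import ticket,get_obs
print(ticket.job_done(),get_obs()['clock'])"
```

```text
the job is handed in; nothing more can be done
the job is handed in; nothing more can be done
```

The dial plate now hangs by its window on the smaller stand's hook, dial facing away from the post. I handed the job in at about 20 s of the 61 s allowed.

I gripped the plate by its side edges, lifted it from the holder, turned it about 89° and passed the window over the lip. I then pushed the clip back, pressed the plate down onto the bar, let go and backed away. The highest force read at the end of a move was about 7.5 N pushing back and 9.4 N pressing down. Readings come only at the end of each move, so short peaks in between were not recorded.

**Last checks, from the camera depth after backing away:**
- **Height:** the plate's top is at about 177 mm, level across its width, which is the fully home height.
- **Upright and square:** the back face is upright to within about 0.1° and square to the stand to within about 1°, as near as the noisy depth can tell.
- **Lip:** it shows in front of the plate's bridge.
- **Other objects:** the bottle, tube rack, tip box and purple look-alike appear unmoved in the pictures. I did not measure them.

**Disagreements:**
- **Gripper height:** the cameras showed the fingers and gripper body about 30 mm higher than the reported TCP and the tool description imply. I set the grasp height by the pictures instead.
- **Tool tilt:** it drifted to about 1° while pressing, but this did not show in the released plate.

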